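# Pack the dumpling rolling pins into the carry rack and lock it

### The job

Pack up after the dumpling class: take the blue keeper bar off the empty wooden carry rack and set it aside, then lay every rolling pin that is out into a groove of the rack, one per groove and roughly centred on the two rails, lowering each one until it rests in its groove before you let go, never dropping it. Then fit the keeper bar back over both brass dowels so that it lies flat on its posts, and last slide the red-handled locking rod from the handle-rest side through both steel eyes, over the bar, until about a centimetre or two of its tip stands out beyond the far eye. If something gets knocked out of place put it right, and leave the teacup, spice jar, soy bottle and small dish where they are.

Things in the scene. Friction and masses are not known exactly. Their poses are not given: they have to be found in the camera images.
- rack: fixed wooden carry rack, base board 376 x 196 x 12 mm; origin at the centre of its underside on the table. Five grooves lie along its y axis, at x = -112, -56, 0, 56, 112 mm: 90-degree V notches in two zigzag rails (20 mm thick, at y = -62 and +62 mm; notch bottoms 32, tooth peaks 60 mm high), open between them down to the board. End boards, 52 mm high, inner faces at y = -92 and +92 mm. A seated pin's axis is 50.4 mm high
- dowel_a (a point): tip of a brass dowel at rack x = -166, y = 0, 98 mm above the table: 12 mm diameter, top 8 mm conical, standing on a post of 22 mm diameter whose flat shoulder is 70 mm above the table
- dowel_b (a point): tip of the other dowel, at rack x = +166, y = 0; same sizes
- handle_rest (a point): top of the wooden handle rest: rack x = -28, y = -115 mm, 82 mm above the table; 14 mm wide (x), 34 mm long (y)
- near_eye (a point): centre of the near steel eye (rack x = -28, y = -62 mm, 95 mm above the table): ring of 6 mm wire with a 15 mm opening, its hole pointing along the rack's y axis, top 110 mm above the table; the rod enters here, moving towards rack +y. Axes as the rack's
- far_eye (a point): centre of the far steel eye, same ring, at rack x = -28, y = +62 mm, 95 mm above the table. Axes as the rack's
- mat: fixed bamboo slat mat, 274 x 180 mm, 8 mm high; origin at its centre on the table. Its 8 mm round slats run along its y axis, 14 mm apart; the rolling pins start lying on it between slats, parallel to the slats, at least 56 mm apart, axis 19.5 mm above the table
- pin1_center (a point): plain round wooden rolling pin, 26 mm diameter, 160 mm long, about 75 g, dark band near each end; the point is its centre, y runs along its length. May be absent
- pin2_center (a point): plain round wooden rolling pin, 26 mm diameter, 160 mm long, about 75 g, dark band near each end; the point is its centre, y runs along its length. May be absent
- pin3_center (a point): plain round wooden rolling pin, 26 mm diameter, 160 mm long, about 75 g, dark band near each end; the point is its centre, y runs along its length. May be absent
- pin4_center (a point): plain round wooden rolling pin, 26 mm diameter, 160 mm long, about 75 g, dark band near each end; the point is its centre, y runs along its length. May be absent
- pin5_center (a point): plain round wooden rolling pin, 26 mm diameter, 160 mm long, about 75 g, dark band near each end; the point is its centre, y runs along its length. May be absent
- bar_center (a point): centre of the loose blue plastic keeper bar, 376 (x) x 36 (y) x 14 mm (z), about 190 g, at the start seated on the rack's dowels; clear table to lay it on lies about 215 mm from the rack's centre on its +y side. Two through holes of 15 mm diameter at x = -166 and +166 mm take the dowels, either way round. Seated on the posts its underside is 70 mm and this point 77 mm above the table, clear of the pins
- rod_handle (a point): centre of the red handle block, 50 (x) x 20 (y) x 24 mm (z), of the loose locking rod (about 0.2 kg, balances about 15 mm in front of this point); starts lying flat on the table. Locked, the handle sits on the handle rest, this point about 94 mm above the table, x axis along rack +y
- rod_tip (a point): tip of the locking rod: a straight 8 mm aluminium rod with a round end that runs from the handle along its +x at the handle's mid-height; the tip is 194 mm from rod_handle. Axes as rod_handle
- teacup: bystander: blue teacup, 68 mm wide, 70 mm high; origin under its foot
- shaker: bystander: small spice jar with red cap, 44 mm wide, 50 mm high; origin under its foot
- soy: bystander: amber soy bottle, 60 mm wide, 150 mm high; origin under its foot
- dish: bystander: small white bowl, 80 mm wide, 30 mm high; origin under its foot
There are look-alikes about, which are no part of the job. What is shaped like the part that bears pin3_center but green is not meant.

How it is judged:
On the way, in this order (a step that is already met when the one before it is completed fails the run):
1. every rolling pin that is out lies in a groove of the rack ((x of pin1_center in the frame of rack between -0.117 and -0.107 m or x of pin1_center in the frame of rack between -0.061 and -0.051 m or x of pin1_center in the frame of rack between -0.005 and 0.005 m or x of pin1_center in the frame of rack between 0.051 and 0.061 m or x of pin1_center in the frame of rack between 0.107 and 0.117 m) and y of pin1_center in the frame of rack between -0.016 and 0.016 m and z of pin1_center in the frame of rack between 0.046 and 0.054 m and angle between the y axis of each of pin1_center, pin2_center, pin3_center, pin4_center, pin5_center and the y axis of rack, either way round below 0.06 rad and linear speed of each of pin1, pin2, pin3, pin4, pin5 below 0.03 m/s and (x of pin2_center in the frame of rack between -0.117 and -0.107 m or x of pin2_center in the frame of rack between -0.061 and -0.051 m or x of pin2_center in the frame of rack between -0.005 and 0.005 m or x of pin2_center in the frame of rack between 0.051 and 0.061 m or x of pin2_center in the frame of rack between 0.107 and 0.117 m) and y of pin2_center in the frame of rack between -0.016 and 0.016 m and z of pin2_center in the frame of rack between 0.046 and 0.054 m and (x of pin3_center in the frame of rack between -0.117 and -0.107 m or x of pin3_center in the frame of rack between -0.061 and -0.051 m or x of pin3_center in the frame of rack between -0.005 and 0.005 m or x of pin3_center in the frame of rack between 0.051 and 0.061 m or x of pin3_center in the frame of rack between 0.107 and 0.117 m) and y of pin3_center in the frame of rack between -0.016 and 0.016 m and z of pin3_center in the frame of rack between 0.046 and 0.054 m and (x of pin4_center in the frame of rack between -0.117 and -0.107 m or x of pin4_center in the frame of rack between -0.061 and -0.051 m or x of pin4_center in the frame of rack between -0.005 and 0.005 m or x of pin4_center in the frame of rack between 0.051 and 0.061 m or x of pin4_center in the frame of rack between 0.107 and 0.117 m) and y of pin4_center in the frame of rack between -0.016 and 0.016 m and z of pin4_center in the frame of rack between 0.046 and 0.054 m and (x of pin5_center in the frame of rack between -0.117 and -0.107 m or x of pin5_center in the frame of rack between -0.061 and -0.051 m or x of pin5_center in the frame of rack between -0.005 and 0.005 m or x of pin5_center in the frame of rack between 0.051 and 0.061 m or x of pin5_center in the frame of rack between 0.107 and 0.117 m) and y of pin5_center in the frame of rack between -0.016 and 0.016 m and z of pin5_center in the frame of rack between 0.046 and 0.054 m), for 0.2 s.
2. the keeper bar lies on its posts over both dowels (x of bar_center in the frame of rack between -0.004 and 0.004 m and y of bar_center in the frame of rack between -0.004 and 0.004 m and z of bar_center in the frame of rack between 0.074 and 0.0795 m and angle between the x axis of bar_center and the x axis of rack, either way round below 0.05 rad and angle between bar_center's own z axis and vertical below 0.03 rad and linear speed of bar below 0.03 m/s), for 0.2 s.
3. the locking rod runs through both eyes over the bar (y of rod_tip in the frame of rack above 0.071 m and x of rod_tip in the frame of rack between -0.037 and -0.019 m and z of rod_tip in the frame of rack between 0.086 and 0.104 m and angle between the x axis of rod_tip and the y axis of rack, either way round below 0.08 rad and y of rod_handle in the frame of rack below -0.07 m and linear speed of rod below 0.03 m/s), for 0.2 s.
At the end, for the whole second after the job is handed in: Each pin present rests in a groove (5 mm across, 16 mm lengthwise, 46-54 mm high, 0.06 rad); bar on both posts (4 mm, centre 74-79.5 mm high, 0.05 rad); rod tip over 71 mm along rack +y, within 9 mm of the eyes' axis, 0.08 rad; all at rest (all of step 1 and all of step 2 and all of step 3); the robot touches nothing.
It fails at once if a rolling pin is let fall over the rack (in free fall more than about 1 cm above its groove) ((x of pin1_center in the frame of rack between -0.15 and 0.15 m and y of pin1_center in the frame of rack between -0.06 and 0.06 m and z of pin1_center in the frame of rack between 0.06 and 0.25 m and linear speed of pin1 above 0.25 m/s and contact force between pin1 and anything else below 0.02 N) or (x of pin2_center in the frame of rack between -0.15 and 0.15 m and y of pin2_center in the frame of rack between -0.06 and 0.06 m and z of pin2_center in the frame of rack between 0.06 and 0.25 m and linear speed of pin2 above 0.25 m/s and contact force between pin2 and anything else below 0.02 N) or (x of pin3_center in the frame of rack between -0.15 and 0.15 m and y of pin3_center in the frame of rack between -0.06 and 0.06 m and z of pin3_center in the frame of rack between 0.06 and 0.25 m and linear speed of pin3 above 0.25 m/s and contact force between pin3 and anything else below 0.02 N) or (x of pin4_center in the frame of rack between -0.15 and 0.15 m and y of pin4_center in the frame of rack between -0.06 and 0.06 m and z of pin4_center in the frame of rack between 0.06 and 0.25 m and linear speed of pin4 above 0.25 m/s and contact force between pin4 and anything else below 0.02 N) or (x of pin5_center in the frame of rack between -0.15 and 0.15 m and y of pin5_center in the frame of rack between -0.06 and 0.06 m and z of pin5_center in the frame of rack between 0.06 and 0.25 m and linear speed of pin5 above 0.25 m/s and contact force between pin5 and anything else below 0.02 N)).
It fails at once if the teacup is displaced by more than 3 cm (distance of teacup from where it was at the start of the episode above 0.03 m).
It fails at once if the spice jar is displaced by more than 3 cm (distance of shaker from where it was at the start of the episode above 0.03 m).
It fails at once if the soy bottle is displaced by more than 3 cm (distance of soy from where it was at the start of the episode above 0.03 m).
It fails at once if the dish is displaced by more than 3 cm (distance of dish from where it was at the start of the episode above 0.03 m).
Of pin1, pin2, pin3, pin4, pin5 only 3 to 5 are there at a start; the rules pass over those that are not, and their reading is None.
At some moment in a run one of bar, rod may be knocked a few centimetres aside while the robot is not near it.
It also fails if it takes over 208 s, if anything falls off the work surface, if the arm or the gripper's body presses on something with over 40 N, if the wrist force passes 120 N, or if a joint passes its speed limit or range.

### The arm

A 6-joint arm with a two-finger parallel gripper is mounted at the origin on the work surface. World frame = base frame: x ahead of the robot, y to its left, z up, the work surface at z = 0. Lengths are in m, angles in rad, forces in N, time in s.
With the tool pointing down it reaches from about 0.4 to 0.825 m from the base axis. Payload 7 kg.
Tool frame: the origin (TCP) lies at the very end of the fingers, on their centre line; the grasp point (between the pads) lies 19 mm behind it; z points along the fingers, y is the line along which they close (so a half turn about z gives the same grasp; the last joint's range is limited). The gripper opens to 85 mm and grips with 20 to 120 N. Pads are 22 mm wide; open, the fingers measure 114 mm over their backs; the gripper's body (76 mm by 85 mm) begins 54 mm behind the grasp point. The pads swing forward as they close: fully open they stand 13 mm farther back than shut.
Start: joints at [1.493, 0.359, 0.012, 0, -1.224, -0.288], TCP at [0.241, 0.63, 0.231] pointing down, gripper open.
Joint ranges: [-3.07, 3.07], [-1.43, 2.12], [-1.02, 1.25], [-3.03, 1.67], [-3.05, -0], [-3.03, 3.03]. Speed limits (rad/s): [2.39, 2.39, 3.01, 3.14, 3.14, 3.14].

### API

Orientations are given as a rotation vector (axis times angle).
In Python, from plant import * gives the robot as it stands. The module is installed in compiled form; this text tells all that it offers.
- The arm moves only by the shell command python3 -m jog 'ROWS' [FORCE]. ROWS is JSON, a list of rows, each an object with "gripper": the finger opening in mm, from 0 to 85.4; "dp": the shift along the tool's x, y, z in mm, a list of three; "rot": the turn, a rotation vector about the tool's x, y, z in rad, a list of three. In form: [{"gripper": gripper, "dp": [tx, ty, tz], "rot": [rx, ry, rz]}, ...]. A call has 1 to 12 rows; each row shifts and turns the commanded pose from where the row before left it, along the tool's axes as they then stand; what a row does not reach is not made up. A row lasts 1/8 s, in which the tool goes at most 62.5 mm and 10.7 degrees, less where a joint would pass 70% of its speed; a pose out of reach is approached as far as the arm can. A call is refused whole if a number of a shift passes 62.5 or a number of a turn 0.188, either way. A call with a gripper value outside its range is refused whole. The fingers move at their own pace and stop on an object; FORCE is the grip in N (left out, the last holds). Time passes only in rows, so rows that do not move let the fingers close. It gives the time, the measured TCP pose, the force, the opening and the grip force at its end, in the units of the state.
- get_state(): the state, without advancing time (a new reading comes with each control period).
- read_camera(name): name is "scene" or "top" or "wrist"; returns (picture, depth): 384x512x3 uint8, red, green, blue; 384x512 float32, m along the optical axis (not along the pixel's ray), 0 where there is no reading.
- get_calibration(name): a dict with "fovy" (degrees; the focal length in pixels is half the picture's height over the tangent of half this angle, whatever the lens; pixels are square), "cx", "cy" (the principal point, pixels), "k1" (the pictures are not rectified: a ray, as slopes to the right and down, at radius r is drawn at 1 + k1 r^2 times it, then the intrinsics apply), "R" (3x3) and "t" (3): a world point X has camera coordinates R X + t; the wrist camera has in their place "tool_from_camera" (4x4, takes a point from camera to tool coordinates, whose origin is the TCP and whose axes are the flange's). Camera axes: x right, y down, z forward; pixel columns grow to the right and rows downward; lengths in m; the calibration is good to about 2 mm. A picture is of the moment at which its call begins: read the wrist's pose just before it. get_calibration takes no time and is no camera call.
- hand_in(): hands the job in; it is judged then, once.
The state is a dict: "clock": time; "joint_pos": joint angles; "dq": joint speeds; "joint_torque": joint torques, N m; "tcp_pos": TCP position; "tool_rot": TCP orientation; "contact_force": force on the tool from outside, world axes, zero at the start; "ft_torque": the same for the moment, N m; "opening": finger opening in m; "gripper_force": force on a finger pad.
Only numpy, scipy, OpenCV 4.12 (cv2) and the standard library are available. Lean on these libraries where they do the work, as an engineer would, in place of code of your own. Each camera call takes 0.05 s, during which the arm holds its last target. There are 200 camera calls.

## Working session

There is one attempt and no reset: what is moved stays moved. The work goes in short steps, Python scripts to look and compute and a shell command to move; the robot and the scene stay as the last step left them, time stands still between calls to the robot, and variables do not carry over. Pictures are saved under pics/ and viewed, at most 14 in all, crops included, and the job is handed in when it is done.

```bash
mkdir -p pics; cat > h.py <<'E'
from plant import *
import numpy as np, cv2
from scipy.spatial.transform import Rotation as Ro
def cam(name):
    s=get_state(); c=get_calibration(name); im,d=read_camera(name)
    f=192/np.tan(np.radians(c['fovy'])/2)
    if 'R' in c:
        R=np.array(c['R']).T; o=-R@np.array(c['t'])
    else:
        T=np.array(c['tool_from_camera']); Rt=Ro.from_rotvec(s['tool_rot']).as_matrix()
        R=Rt@T[:3,:3]; o=np.array(s['tcp_pos'])+Rt@T[:3,3]
    return dict(im=im,d=d,f=f,cx=c['cx'],cy=c['cy'],k=c['k1'],R=R,o=o)
def rays(C,uv):
    p=(np.atleast_2d(uv).astype(float)-[C['cx'],C['cy']])/C['f']; q=p.copy()
    for _ in range(8): q=p/(1+C['k']*(q**2).sum(1,keepdims=True))
    return np.c_[q,np.ones(len(q))]
def plane(C,uv,z):
    r=rays(C,uv)@C['R'].T; return C['o']+r*((z-C['o'][2])/r[:,2])[:,None]
def pts(C,uv):
    uv=np.atleast_2d(uv).astype(int); dd=C['d'][uv[:,1],uv[:,0]]
    return C['o']+(rays(C,uv)*dd[:,None])@C['R'].T
def proj(C,X):
    c=(np.atleast_2d(X)-C['o'])@C['R']; q=c[:,:2]/c[:,2:]
    return q*(1+C['k']*(q**2).sum(1,keepdims=True))*C['f']+[C['cx'],C['cy']]
def save(C,n,box=None,s=1):
    im=C['im'][...,::-1]
    if box: im=im[box[1]:box[3],box[0]:box[2]]
    cv2.imwrite('pics/'+n+'.png',cv2.resize(im,None,fx=s,fy=s,interpolation=cv2.INTER_CUBIC))
def st():
    s=get_state(); R=Ro.from_rotvec(s['tool_rot']).as_matrix()
    print('t',round(s['clock'],2),'tcp',np.round(s['tcp_pos'],4),'tz',np.round(R[:,2],3),'ty',np.round(R[:,1],3),'yaw_y',round(np.degrees(np.arctan2(R[1,1],R[0,1])),2),'F',np.round(s['contact_force'],1),'op',round(s['opening'],4),'g',s['gripper_force'],'q',np.round(s['joint_pos'],2))
    return s,R
def go(p,yaw=None):
    """rows needed: tool-axes mm to world TCP p (orientation now), plus yaw of tool y"""
    s,R=st(); d=R.T@(np.array(p)-s['tcp_pos'])*1000
    print('dp total',np.round(d,1),'norm',round(np.linalg.norm(d),1))
    if yaw is not None:
        a=np.degrees(np.arctan2(R[1,1],R[0,1])); e=(yaw-a+90)%180-90
        print('rotz (tool) rad',round(np.radians(-e),3))
        return
E
python3 - <<'E'
from h import *
for n in('top','scene'):
    C=cam(n); save(C,n+'0',s=1.5); print(n,C['o'],C['f'],C['k'])
st()
E
```

```text
top [ 0.27372886 -0.12107626  1.35161258] 385.5824648714165 -0.13305873898705098
scene [1.04738835 0.5556452  0.83303075] 399.5809018394987 -0.021658938086176433
t 0.1 tcp [0.2413 0.6299 0.2305] tz [-0.    -0.001 -1.   ] ty [-0.358 -0.934  0.001] yaw_y -110.96 F [ 0.1 -0.3 -0.2] op 0.0851 g 0.0 q [ 1.49  0.36  0.01 -0.   -1.22 -0.29]
```

View pics/top0.png

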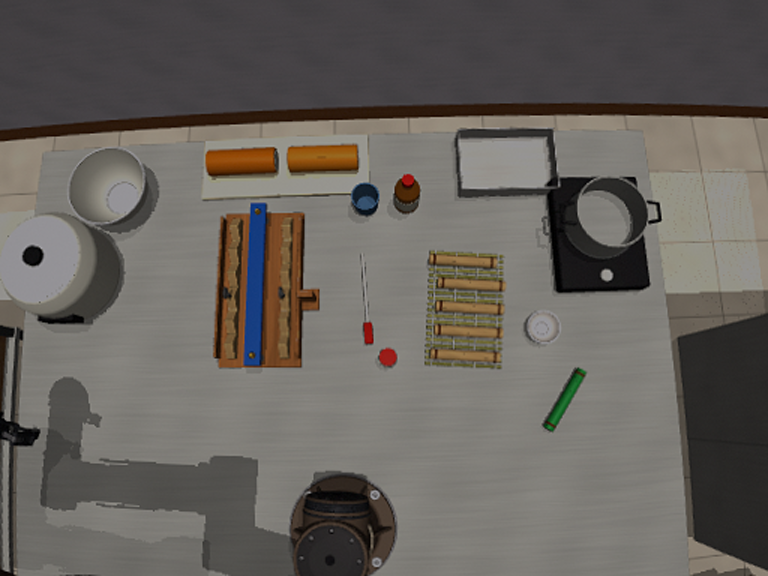

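View pics/scene0.png

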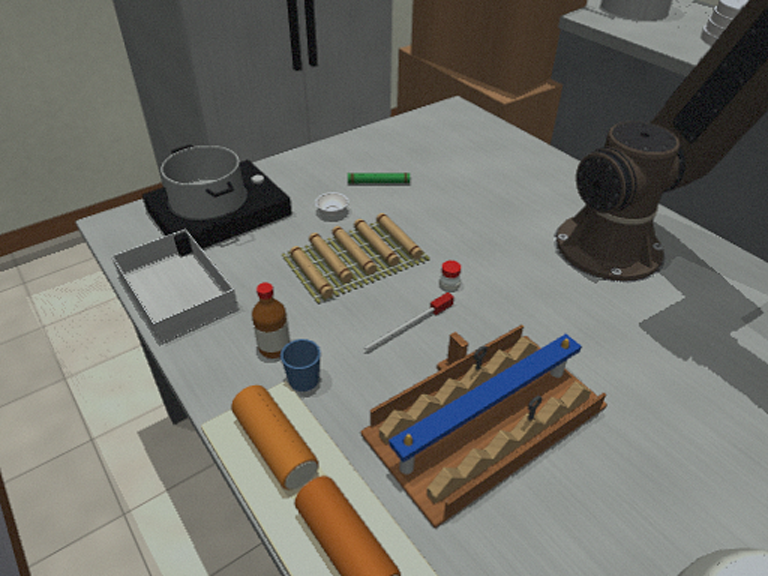

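The top picture (×1.5) shows:
- **Rack:** around (260,290), with the blue bar on it and the handle rest at (308,298). Rack +y therefore points left in the picture (world +y) and rack +x points up.
- **Pins:** five on the mat, at (462,261), (470,284), (468,307), (467,331) and (465,355).
- **Rod:** handle at (368,333), tip at (361,253).

Possible mix-ups:
- **Pins:** the green stick at (565,400) and the orange rolls at (242,160) and (323,158). I take the plain wooden ones on the mat.
- **Red handle:** the jar cap at (388,357) and the soy cap at (408,180). I take the block with the rod.
- **Blue bar:** the cup at (365,198).

```bash
cat >> h.py <<'E'
def hsv(C): return cv2.cvtColor(C['im'],cv2.COLOR_RGB2HSV)
def blobs(m,amin):
    n,l,s,c=cv2.connectedComponentsWithStats(m.astype(np.uint8)); return [np.argwhere(l==i)[:,::-1] for i in range(1,n) if s[i,4]>=amin]
def rect(P):
    (c,(w,h),a)=cv2.minAreaRect((P[:,:2]*1000).astype(np.float32))
    if w<h: w,h,a=h,w,a+90
    return np.round(c,1),np.round([w,h],1),round((a+90)%180-90,2)
def zed(C):
    v,u=np.mgrid[0:384,0:512]; return pts(C,np.c_[u.ravel(),v.ravel()]).reshape(384,512,3)
def bar(C,z=.084):
    H=hsv(C); m=(abs(H[...,0].astype(int)-112)<12)&(H[...,1]>170)
    for b in blobs(m,80):
        print('blue',b.mean(0).round(),rect(plane(C,b,z)),'z',np.round(np.median(pts(C,b)[:,2]),4))
def red(C,z=.02):
    H=hsv(C); m=((H[...,0]<6)|(H[...,0]>174))&(H[...,1]>170)&(H[...,2]>60)
    for b in blobs(m,15):
        print('red',b.mean(0).round(),rect(plane(C,b,z)),'z',np.round(np.median(pts(C,b)[:,2]),4))
E
python3 - <<'E'
from h import *
C=cam('top'); bar(C); red(C,.024)
W=zed(C); 
# pins
H=hsv(C)
sub=np.zeros((384,512),bool); sub[155:255,275:345]=1
for zt in (.02,):
    for b in blobs(sub&(W[...,2]>zt)&(W[...,2]<.05),30):
        Q=pts(C,b); print('pin',b.mean(0).round(),len(b),rect(plane(C,b,.022)),np.median(Q[:,2]).round(4),Q[:,2].max().round(4))
# gold dowels on bar
m=(H[...,0]>12)&(H[...,0]<32)&(H[...,1]>120)&(H[...,2]>90)
for b in blobs(m[:, :],3):
    u=b.mean(0)
    if 155<u[0]<182 : print('gold',u.round(1),len(b),plane(C,u,.094).round(4))
# rest top
for b in blobs((W[...,2]>.07)&(W[...,2]<.12),8):
    print('hi',b.mean(0).round(1),len(b),np.median(pts(C,b),0).round(3))
# rod grey: tip
print('rod tip approx',plane(C,[[361/1.5,253/1.5]],.012))
E
```

```text
blue [170. 190.] (array([553.9, 181.7]), array([368.2,  36.1]), -1.37) z 0.084
red [272. 120.] (array([ 810.6, -174.4]), array([27.6, 25.7]), -2.07) z 0.1504
red [245. 222.] (array([438. , -69.3]), array([46.8, 18.5]), 3.85) z 0.024
red [258. 238.] (array([ 379.7, -111.9]), array([34.4, 34.3]), 88.19) z 0.05
pin [308. 174.] 315 (array([ 601.6, -298.4]), array([161.3,  25.9]), 85.17) 0.0301 0.038
pin [314. 189.] 319 (array([ 544. , -316.4]), array([160.2,  26. ]), 85.17) 0.0302 0.0396
pin [313. 205.] 331 (array([ 488.1, -307.8]), array([162.4,  26. ]), 85.06) 0.0297 0.04
pin [312. 221.] 328 (array([ 432.6, -301.2]), array([161.2,  25.4]), 84.99) 0.0296 0.0383
pin [310. 236.] 328 (array([ 378.9, -291.5]), array([159.7,  24.2]), 87.89) 0.03 0.0383
gold [160.1 106.2] 639 [[0.8478 0.2209 0.094 ]]
gold [155.4 195.2] 1054 [[0.5267 0.2275 0.094 ]]
gold [166.6 236.2] 5 [[0.3883 0.1874 0.094 ]]
hi [6.5 0.9] 43 [1.4   0.944 0.08 ]
hi [214.  102.6] 474 [0.861 0.031 0.076]
hi [ 67.  120.4] 678 [0.827 0.59  0.09 ]
hi [159.6 104.7] 481 [0.862 0.227 0.076]
hi [270.9 128.6] 194 [ 0.745 -0.168  0.1  ]
hi [415.5 133.2] 357 [ 0.733 -0.691  0.097]
hi [169.9 189.7] 1258 [0.545 0.181 0.084]
hi [380.3 142.1] 47 [ 0.689 -0.545  0.098]
hi [393.3 161.4] 207 [ 0.614 -0.577  0.095]
hi [ 59.2 191.6] 542 [0.538 0.554 0.097]
hi [186.2 195.1] 26 [0.522 0.122 0.102]
hi [150.  195.5] 31 [0.526 0.245 0.094]
hi [202.9 196. ] 54 [0.521 0.068 0.08 ]
hi [248.1 353.8] 33 [ 0.005 -0.069  0.084]
rod tip approx [[ 0.63058128 -0.05703297  0.012     ]]
```

```bash
python3 -m jog '[{"gripper":60,"dp":[0,0,0],"rot":[0,0,-0.171]},{"gripper":60,"dp":[0,0,0],"rot":[0,0,-0.171]},{"gripper":60,"dp":[32,44,3],"rot":[0,0,0]},{"gripper":60,"dp":[32,44,3],"rot":[0,0,0]},{"gripper":60,"dp":[32,44,3],"rot":[0,0,0]},{"gripper":60,"dp":[32,44,3],"rot":[0,0,0]},{"gripper":60,"dp":[32,44,3],"rot":[0,0,0]},{"gripper":60,"dp":[32,44,3],"rot":[0,0,0]},{"gripper":60,"dp":[32,44,3],"rot":[0,0,0]},{"gripper":60,"dp":[32,44,3],"rot":[0,0,0]},{"gripper":60,"dp":[32,44,3],"rot":[0,0,0]},{"gripper":60,"dp":[32,44,3],"rot":[0,0,0]}]'; python3 - <<'E'
from h import *
C=cam('wrist'); save(C,'w1'); bar(C); go([.5539,.1817,.15],88.63)
print(get_calibration('wrist')['tool_from_camera'])
E
```

```text
clock: 1.65
tcp_pos: [0.5516, 0.1813, 0.2012]
tool_rot: [-3.141, 0.037, 0.0]
contact_force: [0.2, 0.8, -0.3]
opening: 0.06
gripper_force: 0.0
blue [261. 157.] (array([541.5, 181.6]), array([294.4,  33.5]), -1.38) z 0.0828
t 1.7 tcp [0.5536 0.1769 0.2005] tz [-0.001 -0.002 -1.   ] ty [-0.026 -1.     0.002] yaw_y -91.48 F [ 3.4 -1.9 -0.2] op 0.0604 g 0.0 q [ 0.65  0.23 -0.24  0.   -1.1   0.9 ]
dp total [ 0.2 -4.9 50.4] norm 50.7
rotz (tool) rad -0.002
[[-8.29390821e-04 -9.61078761e-01 -2.76273285e-01  7.00103292e-02]
 [ 9.99998911e-01 -1.13446809e-03  9.44439020e-04  2.70055115e-04]
 [-1.22110351e-03 -2.76272201e-01  9.61078654e-01 -1.41284660e-01]
 [ 0.00000000e+00  0.00000000e+00  0.00000000e+00  1.00000000e+00]]
```

View pics/w1.png

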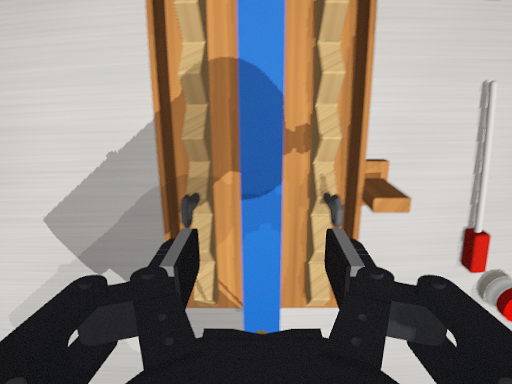

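Seen in the wrist picture: the bar runs up column 261, the eyes are at (188,207) and (333,207), and the rest is at (385,190). The bar's y and angle match the top view. Next I descend.

```bash
python3 -m jog '[{"gripper":60,"dp":[3,0,30],"rot":[0,0,0]},{"gripper":60,"dp":[0,0,35],"rot":[0,0,0]},{"gripper":60,"dp":[0,0,35],"rot":[0,0,0]},{"gripper":60,"dp":[0,0,25],"rot":[0,0,0]},{"gripper":60,"dp":[0,0,10],"rot":[0,0,0]},{"gripper":60,"dp":[0,0,7],"rot":[0,0,0]},{"gripper":60,"dp":[0,0,0],"rot":[0,0,0]},{"gripper":60,"dp":[0,0,0],"rot":[0,0,0]}]'; python3 -c "from h import *; go([.5539,.1817,.058],88.63)"
```

```text
clock: 2.7
tcp_pos: [0.5544, 0.1831, 0.0602]
tool_rot: [-3.141, 0.037, -0.002]
contact_force: [0.7, -0.1, 0.5]
opening: 0.0599
gripper_force: 0.0
t 2.7 tcp [0.5544 0.1831 0.0602] tz [ 0.001  0.001 -1.   ] ty [-0.024 -1.    -0.001] yaw_y -91.35 F [ 0.7 -0.1  0.5] op 0.0599 g 0.0 q [ 0.65  0.38 -0.4   0.   -0.79  0.89]
dp total [-0.5  1.4  2.2] norm 2.6
rotz (tool) rad 0.0
```

```bash
python3 -m jog '[{"gripper":30,"dp":[0,1,0],"rot":[0,0,0]},{"gripper":30,"dp":[0,0,0],"rot":[0,0,0]},{"gripper":30,"dp":[0,0,0],"rot":[0,0,0]},{"gripper":30,"dp":[0,0,0],"rot":[0,0,0]},{"gripper":30,"dp":[0,0,0],"rot":[0,0,0]},{"gripper":30,"dp":[0,0,0],"rot":[0,0,0]}]' 60; python3 -m jog '[{"gripper":30,"dp":[0,0,-8],"rot":[0,0,0]},{"gripper":30,"dp":[0,0,-15],"rot":[0,0,0]},{"gripper":30,"dp":[0,0,-20],"rot":[0,0,0]},{"gripper":30,"dp":[0,0,-25],"rot":[0,0,0]},{"gripper":30,"dp":[0,0,-20],"rot":[0,0,0]},{"gripper":30,"dp":[0,0,-5],"rot":[0,0,0]},{"gripper":30,"dp":[0,-30,0],"rot":[0,0,0]},{"gripper":30,"dp":[0,-50,0],"rot":[0,0,0]},{"gripper":30,"dp":[0,-50,0],"rot":[0,0,0]},{"gripper":30,"dp":[0,-50,0],"rot":[0,0,0]},{"gripper":30,"dp":[0,-30,0],"rot":[0,0,0]},{"gripper":30,"dp":[0,-5,0],"rot":[0,0,0]}]'; python3 -c "
from h import *; st(); C=cam('top'); bar(C,.17); save(C,'top1',(80,80,300,280),3)"
```

```text
clock: 3.45
tcp_pos: [0.5543, 0.1819, 0.0602]
tool_rot: [-3.141, 0.037, -0.002]
contact_force: [-0.9, 0.2, 6.6]
opening: 0.0351
gripper_force: 60.1
clock: 4.95
tcp_pos: [0.5582, 0.3983, 0.151]
tool_rot: [3.14, -0.035, -0.002]
contact_force: [-0.5, -0.3, -2.2]
opening: 0.0352
gripper_force: 60.6
t 4.95 tcp [0.5582 0.3983 0.151 ] tz [-0.001 -0.001 -1.   ] ty [-0.022 -1.     0.001] yaw_y -91.27 F [-0.5 -0.3 -2.2] op 0.0352 g 60.59342622756958 q [ 0.9   0.43 -0.07 -0.   -1.08  0.65]
blue [101. 150.] (array([666.3, 395.8]), array([158.7,  40.3]), -1.5) z 0.1744
blue [ 96. 212.] (array([462.4, 400.3]), array([183.3,  40.3]), -1.59) z 0.1748
```

View pics/top1.png

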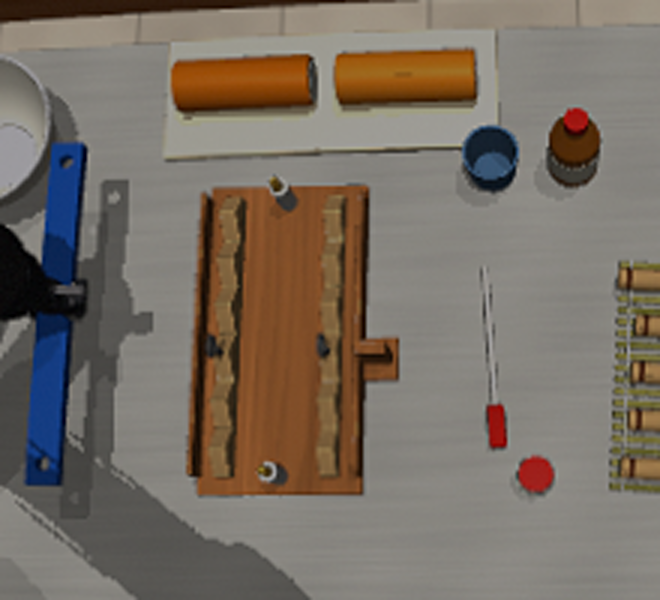

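The bar hangs level from the gripper at (60,300), the rack is clear, and both dowels are visible at (277,185) and (268,470). Next I lay the bar down here.

```bash
python3 -m jog '[{"gripper":30,"dp":[0,0,30],"rot":[0,0,0]},{"gripper":30,"dp":[0,0,40],"rot":[0,0,0]},{"gripper":30,"dp":[0,0,35],"rot":[0,0,0]},{"gripper":30,"dp":[0,0,22],"rot":[0,0,0]},{"gripper":30,"dp":[0,0,10],"rot":[0,0,0]},{"gripper":30,"dp":[0,0,6],"rot":[0,0,0]},{"gripper":30,"dp":[0,0,4],"rot":[0,0,0]},{"gripper":30,"dp":[0,0,2],"rot":[0,0,0]},{"gripper":30,"dp":[0,0,0],"rot":[0,0,0]}]'
```

```text
clock: 6.12
tcp_pos: [0.5591, 0.3969, 0.0037]
tool_rot: [-3.141, 0.037, -0.001]
contact_force: [-0.0, 0.3, -2.0]
opening: 0.0347
gripper_force: 60.6
```

```bash
python3 -m jog '[{"gripper":60,"dp":[0,0,0],"rot":[0,0,0]},{"gripper":60,"dp":[0,0,0],"rot":[0,0,0]},{"gripper":60,"dp":[0,0,0],"rot":[0,0,0]},{"gripper":60,"dp":[0,0,-30],"rot":[0,0,0]},{"gripper":60,"dp":[0,0,-50],"rot":[0,0,0]},{"gripper":60,"dp":[0,0,-60],"rot":[0,0,0]},{"gripper":60,"dp":[0,0,-50],"rot":[0,0,0]}]'; python3 -m jog '[{"gripper":48,"dp":[5,57,0],"rot":[0,0,0]},{"gripper":48,"dp":[5,57,0],"rot":[0,0,0]},{"gripper":48,"dp":[5,57,0],"rot":[0,0,0]},{"gripper":48,"dp":[5,57,0],"rot":[0,0,0]},{"gripper":48,"dp":[5,57,0],"rot":[0,0,0]},{"gripper":48,"dp":[5,57,0],"rot":[0,0,0]},{"gripper":48,"dp":[5,57,0],"rot":[0,0,0]},{"gripper":48,"dp":[5,57,0],"rot":[0,0,0]},{"gripper":48,"dp":[5,57,0],"rot":[0,0,0]},{"gripper":48,"dp":[5,57,0],"rot":[0,0,0]},{"gripper":48,"dp":[5,57,0],"rot":[0,0,0]},{"gripper":48,"dp":[5,57,0],"rot":[0,0,0]}]';  python3 -m jog '[{"gripper":48,"dp":[0,0,5],"rot":[0,0,0.182]},{"gripper":48,"dp":[0,0,5],"rot":[0,0,0.182]},{"gripper":48,"dp":[0,0,5],"rot":[0,0,0.182]},{"gripper":48,"dp":[0,0,5],"rot":[0,0,0.182]},{"gripper":48,"dp":[0,0,5],"rot":[0,0,0.182]},{"gripper":48,"dp":[0,0,5],"rot":[0,0,0.182]},{"gripper":48,"dp":[0,0,0],"rot":[0,0,0.182]},{"gripper":48,"dp":[0,0,0],"rot":[0,0,0.182]},{"gripper":48,"dp":[0,0,0],"rot":[0,0,0.182]},{"gripper":48,"dp":[0,0,0],"rot":[0,0,0]}]'; python3 - <<'E'
from h import *
C=cam('wrist'); save(C,'w2'); go([.6016,-.2984,.1],-4.8)
W=zed(C)
for b in blobs((W[...,2]>.02)&(W[...,2]<.045),300):
    Q=W[b[:,1],b[:,0]]; print('pin',b.mean(0).round(),len(b),rect(plane(C,b,.0225)),Q[:,2].max().round(4))
E
```

```text
clock: 7.0
tcp_pos: [0.5592, 0.3968, 0.1961]
tool_rot: [-3.14, 0.037, -0.002]
contact_force: [-0.9, 0.2, -0.6]
opening: 0.0603
gripper_force: 0.0
clock: 8.5
tcp_pos: [0.6027, -0.2904, 0.1936]
tool_rot: [3.141, -0.037, 0.001]
contact_force: [1.1, 0.0, 0.6]
opening: 0.0479
gripper_force: 0.0
clock: 9.75
tcp_pos: [0.6027, -0.2885, 0.1634]
tool_rot: [-2.119, 2.319, -0.0]
contact_force: [0.8, -0.0, -0.3]
opening: 0.0481
gripper_force: 0.0
t 9.8 tcp [ 0.6027 -0.2885  0.1634] tz [ 0. -0. -1.] ty [-0.996  0.087 -0.   ] yaw_y 175.02 F [-0.3  0.2 -0.2] op 0.0479 g 0.0 q [-0.16  0.39 -0.1   0.   -1.08  0.07]
dp total [ 9.9  0.2 63.4] norm 64.2
rotz (tool) rad -0.003
pin [55. 88.] 3194 (array([ 776.7, -376.1]), array([160.1,  18.6]), 89.77) 0.045
pin [323. 131.] 5211 (array([ 546.1, -314.6]), array([163.7,  26.1]), 84.82) 0.0331
pin [385. 135.] 5045 (array([ 491. , -306.8]), array([163.2,  27. ]), 84.98) 0.033
pin [445. 137.] 4899 (array([ 435.4, -300.5]), array([163.9,  27.9]), 84.79) 0.0335
pin [497. 156.] 3716 (array([ 380.1, -289. ]), array([163.6,  29. ]), 85.07) 0.0329
pin [260. 156.] 4902 (array([ 603.7, -296.5]), array([163.4,  25.5]), 84.68) 0.0331
pin [ 29. 181.] 333 (array([ 825.2, -301.6]), array([62.6,  5.9]), -0.39) 0.0449
pin [482. 303.] 460 (array([ 374.5, -120.4]), array([44.2, 23.2]), -42.58) 0.045
pin [136. 357.] 416 (array([769.5, -87.9]), array([51.3, 26.3]), 8.35) 0.0449
```

View pics/w2.png

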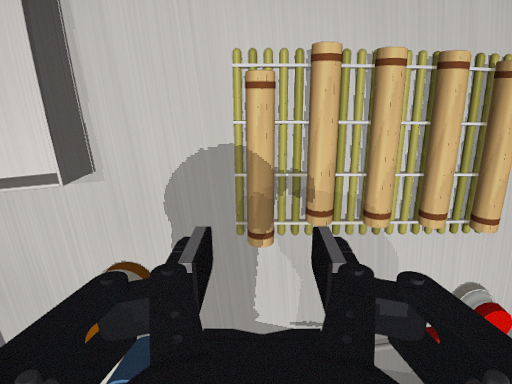

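The wrist picture shows the wanted pin at column 260, centred between the fingers, with its neighbour at column 323 clear. It is plain wood with dark bands, so the choice is confirmed.

```bash
python3 -m jog '[{"gripper":46,"dp":[9,0,30],"rot":[0,0,0]},{"gripper":46,"dp":[0,0,45],"rot":[0,0,0]},{"gripper":46,"dp":[0,0,40],"rot":[0,0,0]},{"gripper":46,"dp":[0,0,20],"rot":[0,0,0]},{"gripper":46,"dp":[0,0,10],"rot":[0,0,0]},{"gripper":46,"dp":[0,0,6],"rot":[0,0,0]},{"gripper":46,"dp":[0,0,0],"rot":[0,0,0]},{"gripper":46,"dp":[0,0,0],"rot":[0,0,0]}]'; python3 -m jog '[{"gripper":20,"dp":[0,0,0],"rot":[0,0,0]},{"gripper":20,"dp":[0,0,0],"rot":[0,0,0]},{"gripper":20,"dp":[0,0,0],"rot":[0,0,0]},{"gripper":20,"dp":[0,0,0],"rot":[0,0,0]},{"gripper":20,"dp":[0,0,0],"rot":[0,0,0]}]' 40; python3 -c "from h import *;st()"
```

```text
clock: 10.8
tcp_pos: [0.6025, -0.2976, 0.0133]
tool_rot: [-2.118, 2.319, -0.002]
contact_force: [0.0, -0.0, -0.4]
opening: 0.0458
gripper_force: 0.0
clock: 11.42
tcp_pos: [0.6033, -0.2978, 0.0134]
tool_rot: [-2.118, 2.319, -0.004]
contact_force: [2.4, 0.6, 6.6]
opening: 0.0244
gripper_force: 40.6
t 11.43 tcp [ 0.6033 -0.2978  0.0134] tz [ 0.003 -0.001 -1.   ] ty [-0.996  0.09  -0.003] yaw_y 174.82 F [2.4 0.6 6.6] op 0.0244 g 40.632158517837524 q [-0.17  0.55 -0.23  0.   -0.79  0.08]
```

```bash
python3 -m jog '[{"gripper":34,"dp":[0,0,0],"rot":[0,0,0]},{"gripper":34,"dp":[0,0,3],"rot":[0,0,0]},{"gripper":20,"dp":[0,0,0],"rot":[0,0,0]},{"gripper":20,"dp":[0,0,0],"rot":[0,0,0]},{"gripper":20,"dp":[0,0,0],"rot":[0,0,0]},{"gripper":20,"dp":[0,0,0],"rot":[0,0,0]}]' 40;python3 -c "from h import *;st()"; python3 -m jog '[{"gripper":20,"dp":[0,0,-10],"rot":[0,0,0]},{"gripper":20,"dp":[0,0,-25],"rot":[0,0,0]},{"gripper":20,"dp":[0,0,-40],"rot":[0,0,0]},{"gripper":20,"dp":[0,0,-40],"rot":[0,0,0]},{"gripper":20,"dp":[0,0,-20],"rot":[0,0,0]},{"gripper":20,"dp":[0,0,0],"rot":[0,0,0]}]'; python3 -c "
from h import *;
go([.5539+.112,.1817-.0027,.15],-1.37)
C=cam('wrist');save(C,'w3'); W=zed(C); z=get_state()['tcp_pos'][2]
for b in blobs((W[...,2]>z),300):
    Q=W[b[:,1],b[:,0]]; print(b.mean(0).round(),len(b),Q.mean(0).round(3))"
```

```text
clock: 12.18
tcp_pos: [0.6019, -0.2975, 0.0093]
tool_rot: [2.118, -2.32, 0.0]
contact_force: [1.2, -1.1, -0.2]
opening: 0.0246
gripper_force: 39.5
t 12.18 tcp [ 0.6019 -0.2975  0.0093] tz [-0. -0. -1.] ty [-0.996  0.091  0.   ] yaw_y 174.79 F [ 1.2 -1.1 -0.2] op 0.0246 g 39.52964901924133 q [-0.17  0.55 -0.23  0.   -0.78  0.08]
clock: 12.92
tcp_pos: [0.6023, -0.2977, 0.1466]
tool_rot: [-2.117, 2.319, -0.004]
contact_force: [0.4, 0.4, -1.3]
opening: 0.0246
gripper_force: 39.5
t 12.93 tcp [ 0.6023 -0.2977  0.1466] tz [ 0.003 -0.001 -1.   ] ty [-0.996  0.091 -0.003] yaw_y 174.78 F [ 0.4  0.4 -1.3] op 0.0246 g 39.49900031089783 q [-0.17  0.41 -0.11  0.   -1.05  0.08]
dp total [-480.5  -20.    -3.5] norm 480.9
rotz (tool) rad -0.067
[260. 295.] 61438 [ 0.601 -0.313  0.204]
```

View pics/w3.png

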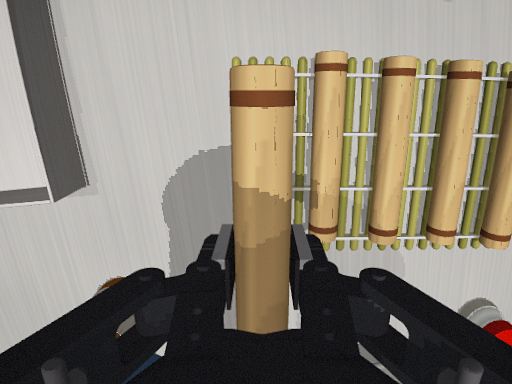

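```bash
python3 -m jog '[{"gripper":20,"dp":[0,0,0],"rot":[0,0,-0.067]},{"gripper":20,"dp":[-30,-3.2,0],"rot":[0,0,0]},{"gripper":20,"dp":[-55,-6,0],"rot":[0,0,0]},{"gripper":20,"dp":[-55,-6,0],"rot":[0,0,0]},{"gripper":20,"dp":[-55,-6,0],"rot":[0,0,0]},{"gripper":20,"dp":[-55,-6,0],"rot":[0,0,0]},{"gripper":20,"dp":[-55,-6,0],"rot":[0,0,0]},{"gripper":20,"dp":[-55,-6,0],"rot":[0,0,0]},{"gripper":20,"dp":[-55,-6,0],"rot":[0,0,0]},{"gripper":20,"dp":[-45,-5,0],"rot":[0,0,0]},{"gripper":20,"dp":[-18,-2,0],"rot":[0,0,0]},{"gripper":20,"dp":[0,0,0],"rot":[0,0,0]}]'; python3 -m jog '[{"gripper":20,"dp":[0,0,20],"rot":[0,0,0]},{"gripper":20,"dp":[0,0,30],"rot":[0,0,0]},{"gripper":20,"dp":[0,0,20],"rot":[0,0,0]},{"gripper":20,"dp":[0,0,10],"rot":[0,0,0]},{"gripper":20,"dp":[0,0,0],"rot":[0,0,0]},{"gripper":20,"dp":[0,0,0],"rot":[0,0,0]}]'; python3 - <<'E'
from h import *
go([.5539+.112,.1817-.0027,.0402],-1.37)
C=cam('wrist'); save(C,'w4')
E
```

```text
clock: 14.48
tcp_pos: [0.6647, 0.1798, 0.1426]
tool_rot: [2.194, -2.244, -0.001]
contact_force: [0.2, -1.0, -0.7]
opening: 0.0244
gripper_force: 39.5
clock: 15.22
tcp_pos: [0.6661, 0.179, 0.0653]
tool_rot: [-2.193, 2.247, -0.001]
contact_force: [-0.2, 0.6, -0.3]
opening: 0.0249
gripper_force: 39.5
t 15.22 tcp [0.6661 0.179  0.0653] tz [ 0.001  0.    -1.   ] ty [-1.     0.024 -0.001] yaw_y 178.61 F [-0.2  0.6 -0.3] op 0.0249 g 39.49941873550415 q [ 0.54  0.51 -0.15  0.   -0.91 -0.57]
dp total [-0.   0.2 25.1] norm 25.1
rotz (tool) rad -0.0
```

View pics/w4.png

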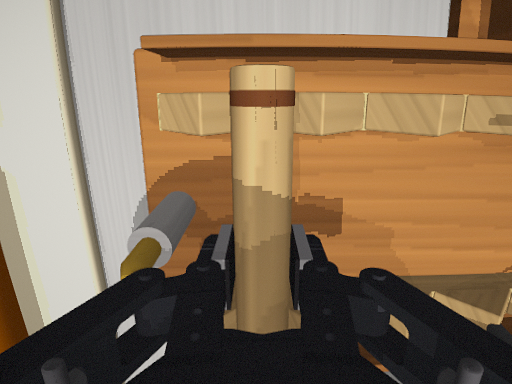

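The pin sits over the first notch from the dowel end, with tooth edges at columns 200 and 322 on either side of it. Next I lower it.

```bash
python3 -m jog '[{"gripper":20,"dp":[0,0,10],"rot":[0,0,0]},{"gripper":20,"dp":[0,0,7],"rot":[0,0,0]},{"gripper":20,"dp":[0,0,4],"rot":[0,0,0]},{"gripper":20,"dp":[0,0,0],"rot":[0,0,0]},{"gripper":20,"dp":[0,0,0],"rot":[0,0,0]}]';python3 -m jog '[{"gripper":20,"dp":[0,0,2],"rot":[0,0,0]},{"gripper":20,"dp":[0,0,1.5],"rot":[0,0,0]},{"gripper":20,"dp":[0,0,0],"rot":[0,0,0]},{"gripper":20,"dp":[0,0,0],"rot":[0,0,0]}]'
```

```text
clock: 15.9
tcp_pos: [0.6657, 0.1792, 0.0434]
tool_rot: [-2.195, 2.248, -0.0]
contact_force: [-0.1, 0.5, -0.5]
opening: 0.0249
gripper_force: 39.5
clock: 16.4
tcp_pos: [0.666, 0.1792, 0.0401]
tool_rot: [-2.194, 2.247, -0.001]
contact_force: [1.9, -0.5, 0.0]
opening: 0.0244
gripper_force: 39.6
```

```bash
python3 -m jog '[{"gripper":20,"dp":[0,0,1],"rot":[0,0,0]},{"gripper":20,"dp":[0,0,0],"rot":[0,0,0]},{"gripper":20,"dp":[0,0,0],"rot":[0,0,0]}]'; python3 -m jog '[{"gripper":44,"dp":[0,0,0],"rot":[0,0,0]},{"gripper":44,"dp":[0,0,0],"rot":[0,0,0]},{"gripper":44,"dp":[0,0,0],"rot":[0,0,0]},{"gripper":44,"dp":[0,0,-20],"rot":[0,0,0]},{"gripper":44,"dp":[0,0,-40],"rot":[0,0,0]},{"gripper":44,"dp":[0,0,-50],"rot":[0,0,0]},{"gripper":44,"dp":[0,0,0],"rot":[0,0,0]}]'; python3 - <<'E'
from h import *
C=cam('wrist');save(C,'w5');W=zed(C)
for b in blobs((W[...,2]>.061)&(W[...,2]<.069)&(W[...,0]>.6),300):
    print(b.mean(0).round(),len(b),rect(plane(C,b,.055)),W[b[:,1],b[:,0],2].max())
go([.546,-.3155,.15],-5.1)
E
```

```text
clock: 16.77
tcp_pos: [0.6664, 0.1793, 0.0396]
tool_rot: [-2.194, 2.247, -0.001]
contact_force: [2.3, -0.6, 5.2]
opening: 0.0248
gripper_force: 40.0
clock: 17.65
tcp_pos: [0.667, 0.18, 0.153]
tool_rot: [-2.191, 2.243, -0.003]
contact_force: [0.5, -0.2, -0.8]
opening: 0.0441
gripper_force: 0.0
[13. 56.] 1805 (array([848.2,  76.6]), array([80.5, 22.3]), 81.66) 0.06899301762225574
[263. 173.] 1972 (array([666.1, 179.7]), array([162.2,  13.1]), 88.8) 0.06395729595942551
[ 45. 221.] 2302 (array([850.1, 215.2]), array([145.8,  33.5]), -82.54) 0.06899920101405738
[194. 186.] 353 (array([722. , 180.8]), array([22.5, 22.4]), -40.27) 0.06898605719817058
t 17.7 tcp [0.6656 0.1796 0.1503] tz [ 0.002  0.002 -1.   ] ty [-1.     0.024 -0.002] yaw_y 178.62 F [ 0.2 -0.2 -0.9] op 0.0441 g 0.0 q [ 0.55  0.44 -0.06 -0.   -1.07 -0.57]
dp total [497.8 107.6  -0.8] norm 509.3
rotz (tool) rad 0.065
```

View pics/w5.png

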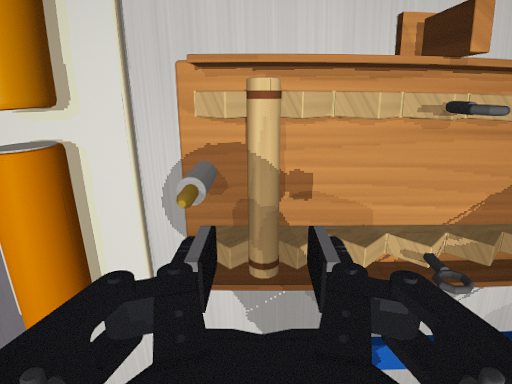

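The pin is seated: its top is 64 mm high and its centre is at (666.1, 179.7), against an expected (665.9, 179.0). Next pin.

```bash
python3 -m jog '[{"gripper":46,"dp":[40,8,0],"rot":[0,0,0]},{"gripper":46,"dp":[57,12.5,0],"rot":[0,0,0]},{"gripper":46,"dp":[57,12.5,0],"rot":[0,0,0]},{"gripper":46,"dp":[57,12.5,0],"rot":[0,0,0]},{"gripper":46,"dp":[57,12.5,0],"rot":[0,0,0]},{"gripper":46,"dp":[57,12.5,0],"rot":[0,0,0]},{"gripper":46,"dp":[57,12.5,0],"rot":[0,0,0]},{"gripper":46,"dp":[57,12.5,0],"rot":[0,0,0]},{"gripper":46,"dp":[40,9,0],"rot":[0,0,0]},{"gripper":46,"dp":[19,4,0],"rot":[0,0,0]},{"gripper":46,"dp":[0,0,0],"rot":[0,0,0.065]}]'; python3 -m jog '[{"gripper":46,"dp":[0,0,30],"rot":[0,0,0]},{"gripper":46,"dp":[0,0,40],"rot":[0,0,0]},{"gripper":46,"dp":[0,0,20],"rot":[0,0,0]},{"gripper":46,"dp":[0,0,0],"rot":[0,0,0]},{"gripper":46,"dp":[0,0,0],"rot":[0,0,0]}]'; python3 - <<'E'
from h import *
go([.545,-.3155,.0095],-5.1)
E
```

```text
clock: 19.08
tcp_pos: [0.5437, -0.3169, 0.1471]
tool_rot: [2.116, -2.321, -0.004]
contact_force: [0.7, 0.5, 0.7]
opening: 0.0462
gripper_force: 0.0
clock: 19.7
tcp_pos: [0.5455, -0.3159, 0.0592]
tool_rot: [2.121, -2.317, 0.0]
contact_force: [-0.1, -0.2, 0.4]
opening: 0.0459
gripper_force: 0.0
t 19.7 tcp [ 0.5455 -0.3159  0.0592] tz [-0. -0. -1.] ty [-0.996  0.088  0.   ] yaw_y 174.94 F [-0.1 -0.2  0.4] op 0.0459 g 0.0 q [-0.22  0.44 -0.29  0.   -0.84  0.13]
dp total [-0.4  0.5 49.7] norm 49.7
rotz (tool) rad 0.001
```

```bash
python3 -m jog '[{"gripper":46,"dp":[0,0,25],"rot":[0,0,0]},{"gripper":46,"dp":[0,0,16],"rot":[0,0,0]},{"gripper":46,"dp":[0,0,8.5],"rot":[0,0,0]},{"gripper":46,"dp":[0,0,0],"rot":[0,0,0]},{"gripper":20,"dp":[0,0,0],"rot":[0,0,0]},{"gripper":20,"dp":[0,0,0],"rot":[0,0,0]},{"gripper":20,"dp":[0,0,0],"rot":[0,0,0]},{"gripper":20,"dp":[0,0,0],"rot":[0,0,0]},{"gripper":20,"dp":[0,0,0],"rot":[0,0,0]}]' 40;python3 -c "from h import *;st()"; python3 -m jog '[{"gripper":20,"dp":[0,0,-10],"rot":[0,0,0]},{"gripper":20,"dp":[0,0,-25],"rot":[0,0,0]},{"gripper":20,"dp":[0,0,-40],"rot":[0,0,0]},{"gripper":20,"dp":[0,0,-40],"rot":[0,0,0]},{"gripper":20,"dp":[0,0,-20],"rot":[0,0,0]},{"gripper":20,"dp":[0,0,0],"rot":[0,0,-0.065]}]'; python3 -c "
from h import *;
go([.6099,.1804,.145],-1.37)"
```

```text
clock: 20.82
tcp_pos: [0.5456, -0.3163, 0.0102]
tool_rot: [-2.12, 2.317, -0.002]
contact_force: [-0.9, 0.7, 5.6]
opening: 0.0247
gripper_force: 39.4
t 20.82 tcp [ 0.5456 -0.3163  0.0102] tz [ 0.001 -0.    -1.   ] ty [-0.996  0.089 -0.001] yaw_y 174.92 F [-0.9  0.7  5.6] op 0.0247 g 39.420318603515625 q [-0.22  0.5  -0.33  0.   -0.74  0.13]
clock: 21.58
tcp_pos: [0.5462, -0.3165, 0.1472]
tool_rot: [-2.195, 2.245, -0.006]
contact_force: [0.3, 0.8, -1.6]
opening: 0.0244
gripper_force: 39.4
t 21.57 tcp [ 0.5462 -0.3165  0.1472] tz [ 0.004 -0.001 -1.   ] ty [-1.     0.023 -0.004] yaw_y 178.7 F [ 0.3  0.8 -1.6] op 0.0244 g 39.3642657995224 q [-0.22  0.35 -0.21  0.   -1.01  0.19]
dp total [-498.2  -52.5    1.9] norm 501.0
rotz (tool) rad 0.001
```

```bash
python3 -m jog '[{"gripper":20,"dp":[-30,-3.2,0],"rot":[0,0,0]},{"gripper":20,"dp":[-56,-6,0],"rot":[0,0,0]},{"gripper":20,"dp":[-56,-6,0],"rot":[0,0,0]},{"gripper":20,"dp":[-56,-6,0],"rot":[0,0,0]},{"gripper":20,"dp":[-56,-6,0],"rot":[0,0,0]},{"gripper":20,"dp":[-56,-6,0],"rot":[0,0,0]},{"gripper":20,"dp":[-56,-6,0],"rot":[0,0,0]},{"gripper":20,"dp":[-56,-6,0],"rot":[0,0,0]},{"gripper":20,"dp":[-53,-5,0],"rot":[0,0,0]},{"gripper":20,"dp":[-23,-2,0],"rot":[0,0,0]},{"gripper":20,"dp":[0,0,0],"rot":[0,0,0]}]'; python3 -m jog '[{"gripper":20,"dp":[0,0,20],"rot":[0,0,0]},{"gripper":20,"dp":[0,0,35],"rot":[0,0,0]},{"gripper":20,"dp":[0,0,25],"rot":[0,0,0]},{"gripper":20,"dp":[0,0,0],"rot":[0,0,0]},{"gripper":20,"dp":[0,0,0],"rot":[0,0,0]}]'; python3 - <<'E'
from h import *
go([.6099,.1804,.041],-1.37)
E
```

```text
clock: 22.95
tcp_pos: [0.6091, 0.1818, 0.1442]
tool_rot: [2.197, -2.246, -0.0]
contact_force: [-1.4, -0.4, -0.1]
opening: 0.0248
gripper_force: 39.4
clock: 23.58
tcp_pos: [0.6099, 0.1799, 0.0655]
tool_rot: [-2.193, 2.248, -0.001]
contact_force: [0.6, 0.6, -0.7]
opening: 0.0244
gripper_force: 39.4
t 23.57 tcp [0.6099 0.1799 0.0655] tz [ 0.001  0.    -1.   ] ty [-1.     0.025 -0.001] yaw_y 178.59 F [ 0.6  0.6 -0.7] op 0.0244 g 39.39880192279816 q [ 0.59  0.44 -0.28  0.   -0.85 -0.62]
dp total [-0.5  0.1 24.5] norm 24.5
rotz (tool) rad -0.001
```

```bash
python3 -m jog '[{"gripper":20,"dp":[0,0,10],"rot":[0,0,0]},{"gripper":20,"dp":[0,0,8],"rot":[0,0,0]},{"gripper":20,"dp":[0,0,4],"rot":[0,0,0]},{"gripper":20,"dp":[0,0,2],"rot":[0,0,0]},{"gripper":20,"dp":[0,0,1.5],"rot":[0,0,0]},{"gripper":20,"dp":[0,0,0],"rot":[0,0,0]},{"gripper":20,"dp":[0,0,0],"rot":[0,0,0]}]'
```

```text
clock: 24.45
tcp_pos: [0.6105, 0.1807, 0.041]
tool_rot: [-2.194, 2.245, -0.002]
contact_force: [-1.3, -2.3, 12.8]
opening: 0.0246
gripper_force: 40.8
```

```bash
python3 -m jog '[{"gripper":44,"dp":[0,0,0],"rot":[0,0,0]},{"gripper":44,"dp":[0,0,0],"rot":[0,0,0]},{"gripper":44,"dp":[0,0,0],"rot":[0,0,0]},{"gripper":44,"dp":[0,0,-20],"rot":[0,0,0]},{"gripper":44,"dp":[0,0,-40],"rot":[0,0,0]},{"gripper":44,"dp":[0,0,-50],"rot":[0,0,0]},{"gripper":44,"dp":[0,0,0],"rot":[0,0,0]}]'; python3 - <<'E'
from h import *
C=cam('wrist');W=zed(C)
for b in blobs((W[...,2]>.061)&(W[...,2]<.069)&(W[...,0]<.71)&(W[...,0]>.5),300):
    print(b.mean(0).round(),len(b),rect(plane(C,b,.055)),W[b[:,1],b[:,0],2].max())
go([.4893,-.3073,.15],-5.1)
E
```

```text
clock: 25.32
tcp_pos: [0.6116, 0.1816, 0.1534]
tool_rot: [-2.19, 2.242, -0.004]
contact_force: [-0.7, -0.3, -0.5]
opening: 0.0439
gripper_force: 0.0
[189. 151.] 1543 (array([666.3, 160.4]), array([123.8,  13.7]), 89.6) 0.06366994854088914
[264. 173.] 2070 (array([610.8, 183.6]), array([162.4,  13.7]), 88.21) 0.0638007063097869
t 25.38 tcp [0.6102 0.1811 0.1508] tz [ 0.003  0.002 -1.   ] ty [-1.     0.024 -0.003] yaw_y 178.63 F [ 0.  -0.7 -0.9] op 0.0441 g 0.0 q [ 0.59  0.35 -0.19  0.   -1.02 -0.62]
dp total [491.2 109.2  -0.7] norm 503.2
rotz (tool) rad 0.065
```

```bash
python3 -m jog '[{"gripper":46,"dp":[40,8,0],"rot":[0,0,0]},{"gripper":46,"dp":[57,12.5,0],"rot":[0,0,0]},{"gripper":46,"dp":[57,12.5,0],"rot":[0,0,0]},{"gripper":46,"dp":[57,12.5,0],"rot":[0,0,0]},{"gripper":46,"dp":[57,12.5,0],"rot":[0,0,0]},{"gripper":46,"dp":[57,12.5,0],"rot":[0,0,0]},{"gripper":46,"dp":[57,12.5,0],"rot":[0,0,0]},{"gripper":46,"dp":[57,12.5,0],"rot":[0,0,0]},{"gripper":46,"dp":[37,9,0],"rot":[0,0,0]},{"gripper":46,"dp":[15,4.5,0],"rot":[0,0,0]},{"gripper":46,"dp":[0,0,0],"rot":[0,0,0.065]}]'; python3 -m jog '[{"gripper":46,"dp":[0,0,30],"rot":[0,0,0]},{"gripper":46,"dp":[0,0,40],"rot":[0,0,0]},{"gripper":46,"dp":[0,0,20],"rot":[0,0,0]},{"gripper":46,"dp":[0,0,0],"rot":[0,0,0]},{"gripper":46,"dp":[0,0,0],"rot":[0,0,0]}]'; python3 - <<'E'
from h import *
go([.4893,-.3073,.0095],-5.1)
E
```

```text
clock: 26.75
tcp_pos: [0.4875, -0.3084, 0.1476]
tool_rot: [2.116, -2.321, -0.003]
contact_force: [-0.1, 0.3, 0.0]
opening: 0.0462
gripper_force: 0.0
clock: 27.38
tcp_pos: [0.489, -0.3076, 0.0593]
tool_rot: [-2.121, 2.317, -0.001]
contact_force: [-0.2, 1.1, 0.2]
opening: 0.0456
gripper_force: 0.0
t 27.38 tcp [ 0.489  -0.3076  0.0593] tz [ 0. -0. -1.] ty [-0.996  0.088 -0.   ] yaw_y 174.94 F [-0.2  1.1  0.2] op 0.0456 g 0.0 q [-0.22  0.37 -0.42  0.   -0.79  0.13]
dp total [-0.4 -0.2 49.8] norm 49.8
rotz (tool) rad 0.001
```

```bash
python3 -m jog '[{"gripper":46,"dp":[0,0,25],"rot":[0,0,0]},{"gripper":46,"dp":[0,0,16],"rot":[0,0,0]},{"gripper":46,"dp":[0,0,8.5],"rot":[0,0,0]},{"gripper":46,"dp":[0,0,0],"rot":[0,0,0]},{"gripper":20,"dp":[0,0,0],"rot":[0,0,0]},{"gripper":20,"dp":[0,0,0],"rot":[0,0,0]},{"gripper":20,"dp":[0,0,0],"rot":[0,0,0]},{"gripper":20,"dp":[0,0,0],"rot":[0,0,0]},{"gripper":20,"dp":[0,0,0],"rot":[0,0,0]}]' 40;python3 -c "from h import *;st()"; python3 -m jog '[{"gripper":20,"dp":[0,0,-10],"rot":[0,0,0]},{"gripper":20,"dp":[0,0,-25],"rot":[0,0,0]},{"gripper":20,"dp":[0,0,-40],"rot":[0,0,0]},{"gripper":20,"dp":[0,0,-40],"rot":[0,0,0]},{"gripper":20,"dp":[0,0,-20],"rot":[0,0,0]},{"gripper":20,"dp":[0,0,0],"rot":[0,0,-0.065]}]'; python3 -c "
from h import *;
go([.5539,.1812,.145],-1.37)"
```

```text
clock: 28.5
tcp_pos: [0.4898, -0.3081, 0.0102]
tool_rot: [-2.12, 2.317, -0.004]
contact_force: [1.7, 0.6, 6.3]
opening: 0.0246
gripper_force: 40.3
t 28.5 tcp [ 0.4898 -0.3081  0.0102] tz [ 0.002 -0.001 -1.   ] ty [-0.996  0.088 -0.003] yaw_y 174.93 F [1.7 0.6 6.3] op 0.0246 g 40.28047442436218 q [-0.22  0.44 -0.46  0.   -0.68  0.13]
clock: 29.25
tcp_pos: [0.4884, -0.3078, 0.1464]
tool_rot: [-2.195, 2.246, -0.002]
contact_force: [-0.1, -0.2, -1.5]
opening: 0.0247
gripper_force: 39.8
t 29.25 tcp [ 0.4884 -0.3078  0.1464] tz [ 0.002 -0.    -1.   ] ty [-1.     0.023 -0.002] yaw_y 178.68 F [-0.1 -0.2 -1.5] op 0.0247 g 39.79762673377991 q [-0.22  0.27 -0.32 -0.   -0.98  0.2 ]
dp total [-490.4  -54.2    1.4] norm 493.4
rotz (tool) rad 0.001
```

```bash
python3 -m jog '[{"gripper":20,"dp":[-30,-3.3,0],"rot":[0,0,0]},{"gripper":20,"dp":[-56,-6,0],"rot":[0,0,0]},{"gripper":20,"dp":[-56,-6,0],"rot":[0,0,0]},{"gripper":20,"dp":[-56,-6,0],"rot":[0,0,0]},{"gripper":20,"dp":[-56,-6,0],"rot":[0,0,0]},{"gripper":20,"dp":[-56,-6,0],"rot":[0,0,0]},{"gripper":20,"dp":[-56,-6,0],"rot":[0,0,0]},{"gripper":20,"dp":[-56,-6,0],"rot":[0,0,0]},{"gripper":20,"dp":[-48,-5.5,0],"rot":[0,0,0]},{"gripper":20,"dp":[-20.5,-2.5,0],"rot":[0,0,0]},{"gripper":20,"dp":[0,0,0],"rot":[0,0,0]}]'; python3 -m jog '[{"gripper":20,"dp":[0,0,20],"rot":[0,0,0]},{"gripper":20,"dp":[0,0,35],"rot":[0,0,0]},{"gripper":20,"dp":[0,0,25],"rot":[0,0,0]},{"gripper":20,"dp":[0,0,0],"rot":[0,0,0]},{"gripper":20,"dp":[0,0,0],"rot":[0,0,0]}]'; python3 - <<'E'
from h import *
go([.5539,.1812,.041],-1.37)
E
```

```text
clock: 30.62
tcp_pos: [0.5529, 0.1819, 0.1439]
tool_rot: [2.195, -2.245, -0.001]
contact_force: [-0.3, -0.9, -0.9]
opening: 0.0245
gripper_force: 39.8
clock: 31.25
tcp_pos: [0.554, 0.1807, 0.0653]
tool_rot: [-2.194, 2.248, -0.001]
contact_force: [0.3, 0.4, -0.6]
opening: 0.0245
gripper_force: 39.7
t 31.25 tcp [0.554  0.1807 0.0653] tz [ 0.001  0.    -1.   ] ty [-1.     0.025 -0.001] yaw_y 178.59 F [ 0.3  0.4 -0.6] op 0.0245 g 39.727113246917725 q [ 0.65  0.37 -0.4   0.   -0.8  -0.68]
dp total [-0.5  0.1 24.3] norm 24.3
rotz (tool) rad -0.001
```

```bash
python3 -m jog '[{"gripper":20,"dp":[0,0,10],"rot":[0,0,0]},{"gripper":20,"dp":[0,0,8],"rot":[0,0,0]},{"gripper":20,"dp":[0,0,4],"rot":[0,0,0]},{"gripper":20,"dp":[0,0,2],"rot":[0,0,0]},{"gripper":20,"dp":[0,0,1],"rot":[0,0,0]},{"gripper":20,"dp":[0,0,0],"rot":[0,0,0]},{"gripper":20,"dp":[0,0,0],"rot":[0,0,0]}]'; python3 -m jog '[{"gripper":44,"dp":[0,0,0],"rot":[0,0,0]},{"gripper":44,"dp":[0,0,0],"rot":[0,0,0]},{"gripper":44,"dp":[0,0,0],"rot":[0,0,0]},{"gripper":44,"dp":[0,0,-20],"rot":[0,0,0]},{"gripper":44,"dp":[0,0,-40],"rot":[0,0,0]},{"gripper":44,"dp":[0,0,-50],"rot":[0,0,0]},{"gripper":44,"dp":[0,0,0],"rot":[0,0,0]}]'; python3 - <<'E'
from h import *
C=cam('wrist');W=zed(C)
for b in blobs((W[...,2]>.061)&(W[...,2]<.069)&(W[...,0]<.71)&(W[...,0]>.45),300):
    print(b.mean(0).round(),len(b),rect(plane(C,b,.055)),W[b[:,1],b[:,0],2].max())
go([.4338,-.3008,.15],-5.1)
E
```

```text
clock: 32.12
tcp_pos: [0.5545, 0.1815, 0.0409]
tool_rot: [-2.195, 2.246, -0.002]
contact_force: [-1.5, -2.2, 12.4]
opening: 0.0245
gripper_force: 41.2
clock: 33.0
tcp_pos: [0.5558, 0.1826, 0.1535]
tool_rot: [-2.19, 2.242, -0.003]
contact_force: [0.1, 0.4, -0.1]
opening: 0.0439
gripper_force: 0.0
[118. 169.] 1614 (array([668.7, 179.1]), array([161.1,  13. ]), 88.68) 0.06396381349954769
[264. 173.] 2066 (array([554.6, 183.8]), array([162.2,  12.6]), 88.57) 0.06378063034155199
[190. 153.] 1473 (array([610.6, 162.5]), array([121.7,  13.1]), 89.28) 0.06424865445739322
t 33.05 tcp [0.5544 0.182  0.1512] tz [ 0.003  0.002 -1.   ] ty [-1.     0.024 -0.003] yaw_y 178.63 F [ 0.2 -0.8 -0.2] op 0.0438 g 0.0 q [ 0.65  0.27 -0.31  0.   -0.99 -0.68]
dp total [ 4.856e+02  1.090e+02 -4.000e-01] norm 497.7
rotz (tool) rad 0.065
```

```bash
python3 -m jog '[{"gripper":46,"dp":[40,8,0],"rot":[0,0,0]},{"gripper":46,"dp":[57,12.5,0],"rot":[0,0,0]},{"gripper":46,"dp":[57,12.5,0],"rot":[0,0,0]},{"gripper":46,"dp":[57,12.5,0],"rot":[0,0,0]},{"gripper":46,"dp":[57,12.5,0],"rot":[0,0,0]},{"gripper":46,"dp":[57,12.5,0],"rot":[0,0,0]},{"gripper":46,"dp":[57,12.5,0],"rot":[0,0,0]},{"gripper":46,"dp":[57,12.5,0],"rot":[0,0,0]},{"gripper":46,"dp":[34,9,0],"rot":[0,0,0]},{"gripper":46,"dp":[12,4.5,0],"rot":[0,0,0]},{"gripper":46,"dp":[0,0,0],"rot":[0,0,0.065]}]'; python3 -m jog '[{"gripper":46,"dp":[0,0,30],"rot":[0,0,0]},{"gripper":46,"dp":[0,0,40],"rot":[0,0,0]},{"gripper":46,"dp":[0,0,20],"rot":[0,0,0]},{"gripper":46,"dp":[0,0,0],"rot":[0,0,0]},{"gripper":46,"dp":[0,0,0],"rot":[0,0,0]}]'; python3 - <<'E'
from h import *
go([.4338,-.3008,.0095],-5.1)
E
```

```text
clock: 34.42
tcp_pos: [0.432, -0.3013, 0.1482]
tool_rot: [2.116, -2.321, -0.003]
contact_force: [-0.1, 0.2, 0.1]
opening: 0.0461
gripper_force: 0.0
clock: 35.05
tcp_pos: [0.4335, -0.3007, 0.0598]
tool_rot: [-2.121, 2.317, -0.001]
contact_force: [0.1, 0.3, 0.3]
opening: 0.0459
gripper_force: 0.0
t 35.05 tcp [ 0.4335 -0.3007  0.0598] tz [ 0. -0. -1.] ty [-0.996  0.088 -0.   ] yaw_y 174.94 F [0.1 0.3 0.3] op 0.0459 g 0.0 q [-0.23  0.3  -0.53  0.   -0.74  0.15]
dp total [ 0.  -0.3 50.3] norm 50.3
rotz (tool) rad 0.001
```

```bash
python3 -m jog '[{"gripper":46,"dp":[0,0,25],"rot":[0,0,0]},{"gripper":46,"dp":[0,0,16],"rot":[0,0,0]},{"gripper":46,"dp":[0,0,9],"rot":[0,0,0]},{"gripper":46,"dp":[0,0,0],"rot":[0,0,0]},{"gripper":20,"dp":[0,0,0],"rot":[0,0,0]},{"gripper":20,"dp":[0,0,0],"rot":[0,0,0]},{"gripper":20,"dp":[0,0,0],"rot":[0,0,0]},{"gripper":20,"dp":[0,0,0],"rot":[0,0,0]},{"gripper":20,"dp":[0,0,0],"rot":[0,0,0]}]' 40;python3 -c "from h import *;st()"; python3 -m jog '[{"gripper":20,"dp":[0,0,-10],"rot":[0,0,0]},{"gripper":20,"dp":[0,0,-25],"rot":[0,0,0]},{"gripper":20,"dp":[0,0,-40],"rot":[0,0,0]},{"gripper":20,"dp":[0,0,-40],"rot":[0,0,0]},{"gripper":20,"dp":[0,0,-20],"rot":[0,0,0]},{"gripper":20,"dp":[0,0,0],"rot":[0,0,-0.065]}]'; python3 -c "
from h import *;
go([.4979,.181,.145],-1.37)"
```

```text
clock: 36.17
tcp_pos: [0.4344, -0.3013, 0.0104]
tool_rot: [-2.12, 2.316, -0.004]
contact_force: [1.1, -0.3, 7.1]
opening: 0.0246
gripper_force: 40.2
t 36.17 tcp [ 0.4344 -0.3013  0.0104] tz [ 0.003 -0.001 -1.   ] ty [-0.996  0.088 -0.003] yaw_y 174.94 F [ 1.1 -0.3  7.1] op 0.0246 g 40.22477567195892 q [-0.23  0.37 -0.57  0.   -0.62  0.15]
clock: 36.92
tcp_pos: [0.4331, -0.3011, 0.1466]
tool_rot: [-2.195, 2.246, -0.004]
contact_force: [-1.4, -0.4, -0.9]
opening: 0.0243
gripper_force: 39.7
t 36.92 tcp [ 0.4331 -0.3011  0.1466] tz [ 0.003 -0.001 -1.   ] ty [-1.     0.023 -0.003] yaw_y 178.69 F [-1.4 -0.4 -0.9] op 0.0243 g 39.722169041633606 q [-0.24  0.19 -0.43  0.   -0.95  0.21]
dp total [-483.5  -53.7    1.4] norm 486.4
rotz (tool) rad 0.001
```

```bash
python3 -m jog '[{"gripper":20,"dp":[-30,-3.3,0],"rot":[0,0,0]},{"gripper":20,"dp":[-56,-6,0],"rot":[0,0,0]},{"gripper":20,"dp":[-56,-6,0],"rot":[0,0,0]},{"gripper":20,"dp":[-56,-6,0],"rot":[0,0,0]},{"gripper":20,"dp":[-56,-6,0],"rot":[0,0,0]},{"gripper":20,"dp":[-56,-6,0],"rot":[0,0,0]},{"gripper":20,"dp":[-56,-6,0],"rot":[0,0,0]},{"gripper":20,"dp":[-56,-6,0],"rot":[0,0,0]},{"gripper":20,"dp":[-43,-5.5,0],"rot":[0,0,0]},{"gripper":20,"dp":[-18.5,-2.5,0],"rot":[0,0,0]},{"gripper":20,"dp":[0,0,0],"rot":[0,0,0]}]'; python3 -m jog '[{"gripper":20,"dp":[0,0,20],"rot":[0,0,0]},{"gripper":20,"dp":[0,0,35],"rot":[0,0,0]},{"gripper":20,"dp":[0,0,25],"rot":[0,0,0]},{"gripper":20,"dp":[0,0,0],"rot":[0,0,0]},{"gripper":20,"dp":[0,0,0],"rot":[0,0,0]}]'; python3 - <<'E'
from h import *
go([.4979,.181,.041],-1.37)
E
```

```text
clock: 38.3
tcp_pos: [0.4973, 0.1815, 0.1441]
tool_rot: [2.195, -2.246, -0.0]
contact_force: [-0.8, -1.0, -0.7]
opening: 0.0245
gripper_force: 39.7
clock: 38.92
tcp_pos: [0.4983, 0.1806, 0.0653]
tool_rot: [-2.193, 2.248, -0.0]
contact_force: [0.6, -0.5, 0.3]
opening: 0.0245
gripper_force: 39.7
t 38.92 tcp [0.4983 0.1806 0.0653] tz [ 0.001  0.    -1.   ] ty [-1.     0.025 -0.001] yaw_y 178.59 F [ 0.6 -0.5  0.3] op 0.0245 g 39.71189796924591 q [ 0.72  0.29 -0.52  0.   -0.76 -0.74]
dp total [-0.3  0.4 24.3] norm 24.3
rotz (tool) rad -0.001
```

```bash
python3 -m jog '[{"gripper":20,"dp":[0,0,10],"rot":[0,0,0]},{"gripper":20,"dp":[0,0,8],"rot":[0,0,0]},{"gripper":20,"dp":[0,0,4],"rot":[0,0,0]},{"gripper":20,"dp":[0,0,2],"rot":[0,0,0]},{"gripper":20,"dp":[0,0,1],"rot":[0,0,0]},{"gripper":20,"dp":[0,0,0],"rot":[0,0,0]},{"gripper":20,"dp":[0,0,0],"rot":[0,0,0]}]'; python3 -m jog '[{"gripper":44,"dp":[0,0,0],"rot":[0,0,0]},{"gripper":44,"dp":[0,0,0],"rot":[0,0,0]},{"gripper":44,"dp":[0,0,0],"rot":[0,0,0]},{"gripper":44,"dp":[0,0,-20],"rot":[0,0,0]},{"gripper":44,"dp":[0,0,-40],"rot":[0,0,0]},{"gripper":44,"dp":[0,0,-50],"rot":[0,0,0]},{"gripper":44,"dp":[0,0,0],"rot":[0,0,0]}]'; python3 - <<'E'
from h import *
C=cam('wrist');W=zed(C)
for b in blobs((W[...,2]>.061)&(W[...,2]<.069)&(W[...,0]<.71)&(W[...,0]>.45),300):
    print(b.mean(0).round(),len(b),rect(plane(C,b,.055)),W[b[:,1],b[:,0],2].max())
C=cam('top');W=zed(C)
sub=np.zeros((384,512),bool); sub[155:255,275:345]=1
for b in blobs(sub&(W[...,2]>.02)&(W[...,2]<.05),30): print('pin',b.mean(0).round(),len(b),rect(plane(C,b,.022)))
bar(C,.014); red(C,.024)
go([.3795,-.2905,.15],-5.1)
E
```

```text
clock: 39.8
tcp_pos: [0.4985, 0.1813, 0.0411]
tool_rot: [-2.195, 2.246, -0.001]
contact_force: [-3.6, -2.9, 17.7]
opening: 0.0247
gripper_force: 41.6
clock: 40.67
tcp_pos: [0.5, 0.1826, 0.1532]
tool_rot: [-2.19, 2.242, -0.002]
contact_force: [-0.3, 0.4, -0.9]
opening: 0.0441
gripper_force: 0.0
[264. 173.] 2067 (array([499. , 182.5]), array([162.4,  13.7]), 88.25) 0.06392522579292373
[189. 153.] 1518 (array([554.8, 162.8]), array([120.9,  13.5]), 88.94) 0.06418222253344064
[ 50. 176.] 1460 (array([670.5, 180.1]), array([163.3,  13.3]), 88.31) 0.0636451188653751
[119. 174.] 1585 (array([613.3, 182.9]), array([162.9,  12.9]), 88.17) 0.06362542096522938
pin [310. 236.] 327 (array([ 378.9, -291.3]), array([159.6,  26.8]), 86.26)
blue [114. 225.] (array([445.3, 397.2]), array([146.8,  38.3]), -1.73) z 0.0143
red [272. 120.] (array([ 810.6, -174.4]), array([27.6, 25.7]), -2.07) z 0.1505
red [245. 222.] (array([438.1, -70.4]), array([45.4, 17.3]), -1.32) z 0.0239
red [258. 238.] (array([ 379.7, -111.9]), array([34.4, 34.3]), 88.19) z 0.0492
t 40.77 tcp [0.4977 0.1813 0.1494] tz [ 0.     0.001 -1.   ] ty [-1.     0.024 -0.   ] yaw_y 178.61 F [ 0.2 -0.2 -0.5] op 0.0439 g 0.0 q [ 0.72  0.19 -0.42 -0.   -0.96 -0.74]
dp total [474.5 106.8  -1.1] norm 486.3
rotz (tool) rad 0.065
```

```bash
python3 -m jog '[{"gripper":46,"dp":[40,8,0],"rot":[0,0,0]},{"gripper":46,"dp":[56,12.5,0],"rot":[0,0,0]},{"gripper":46,"dp":[56,12.5,0],"rot":[0,0,0]},{"gripper":46,"dp":[56,12.5,0],"rot":[0,0,0]},{"gripper":46,"dp":[56,12.5,0],"rot":[0,0,0]},{"gripper":46,"dp":[56,12.5,0],"rot":[0,0,0]},{"gripper":46,"dp":[56,12.5,0],"rot":[0,0,0]},{"gripper":46,"dp":[56,12.5,0],"rot":[0,0,0]},{"gripper":46,"dp":[31,8,0],"rot":[0,0,0]},{"gripper":46,"dp":[12,4,0],"rot":[0,0,0]},{"gripper":46,"dp":[0,0,0],"rot":[0,0,0.065]}]'; python3 -m jog '[{"gripper":46,"dp":[0,0,30],"rot":[0,0,0]},{"gripper":46,"dp":[0,0,40],"rot":[0,0,0]},{"gripper":46,"dp":[0,0,20],"rot":[0,0,0]},{"gripper":46,"dp":[0,0,0],"rot":[0,0,0]},{"gripper":46,"dp":[0,0,0],"rot":[0,0,0]}]'; python3 - <<'E'
from h import *
go([.3795,-.2905,.0095],-5.1)
E
```

```text
clock: 42.15
tcp_pos: [0.378, -0.2914, 0.1481]
tool_rot: [2.116, -2.32, -0.003]
contact_force: [-1.1, -0.1, 0.3]
opening: 0.0461
gripper_force: 0.0
clock: 42.78
tcp_pos: [0.3794, -0.291, 0.0597]
tool_rot: [2.121, -2.317, 0.0]
contact_force: [0.1, 0.8, 0.7]
opening: 0.0462
gripper_force: 0.0
t 42.77 tcp [ 0.3794 -0.291   0.0597] tz [ 0. -0. -1.] ty [-0.996  0.088 -0.   ] yaw_y 174.94 F [0.1 0.8 0.7] op 0.0462 g 0.0 q [-0.24  0.23 -0.63  0.   -0.71  0.15]
dp total [-0.5 -0.  50.2] norm 50.2
rotz (tool) rad 0.001
```

```bash
python3 -m jog '[{"gripper":46,"dp":[0,0,25],"rot":[0,0,0]},{"gripper":46,"dp":[0,0,16],"rot":[0,0,0]},{"gripper":46,"dp":[0,0,9],"rot":[0,0,0]},{"gripper":46,"dp":[0,0,0],"rot":[0,0,0]},{"gripper":20,"dp":[0,0,0],"rot":[0,0,0]},{"gripper":20,"dp":[0,0,0],"rot":[0,0,0]},{"gripper":20,"dp":[0,0,0],"rot":[0,0,0]},{"gripper":20,"dp":[0,0,0],"rot":[0,0,0]},{"gripper":20,"dp":[0,0,0],"rot":[0,0,0]}]' 40;python3 -c "from h import *;st()"; python3 -m jog '[{"gripper":20,"dp":[0,0,-10],"rot":[0,0,0]},{"gripper":20,"dp":[0,0,-25],"rot":[0,0,0]},{"gripper":20,"dp":[0,0,-40],"rot":[0,0,0]},{"gripper":20,"dp":[0,0,-40],"rot":[0,0,0]},{"gripper":20,"dp":[0,0,-20],"rot":[0,0,0]},{"gripper":20,"dp":[0,0,0],"rot":[0,0,-0.065]}]'; python3 -c "
from h import *;
go([.4419,.183,.145],-1.37)"
```

```text
clock: 43.9
tcp_pos: [0.3791, -0.2913, 0.0103]
tool_rot: [-2.12, 2.318, -0.001]
contact_force: [-1.9, 0.8, 6.1]
opening: 0.0244
gripper_force: 39.0
t 43.9 tcp [ 0.3791 -0.2913  0.0103] tz [ 0.001 -0.    -1.   ] ty [-0.996  0.089 -0.001] yaw_y 174.91 F [-1.9  0.8  6.1] op 0.0244 g 38.97811710834503 q [-0.24  0.31 -0.68  0.   -0.58  0.15]
clock: 44.65
tcp_pos: [0.3802, -0.2916, 0.1473]
tool_rot: [-2.194, 2.245, -0.007]
contact_force: [-0.9, 0.3, -1.3]
opening: 0.0245
gripper_force: 39.5
t 44.65 tcp [ 0.3802 -0.2916  0.1473] tz [ 0.005 -0.002 -1.   ] ty [-1.     0.023 -0.005] yaw_y 178.71 F [-0.9  0.3 -1.3] op 0.0245 g 39.512988924980164 q [-0.24  0.11 -0.53  0.   -0.93  0.22]
dp total [-475.8  -51.     1.9] norm 478.6
rotz (tool) rad 0.001
```

```bash
python3 -m jog '[{"gripper":20,"dp":[-30,-3.3,0],"rot":[0,0,0]},{"gripper":20,"dp":[-55,-6,0],"rot":[0,0,0]},{"gripper":20,"dp":[-55,-6,0],"rot":[0,0,0]},{"gripper":20,"dp":[-55,-6,0],"rot":[0,0,0]},{"gripper":20,"dp":[-55,-6,0],"rot":[0,0,0]},{"gripper":20,"dp":[-55,-6,0],"rot":[0,0,0]},{"gripper":20,"dp":[-55,-6,0],"rot":[0,0,0]},{"gripper":20,"dp":[-55,-6,0],"rot":[0,0,0]},{"gripper":20,"dp":[-42,-4,0],"rot":[0,0,0]},{"gripper":20,"dp":[-18.5,-2,0],"rot":[0,0,0]},{"gripper":20,"dp":[0,0,0],"rot":[0,0,0]}]'; python3 -m jog '[{"gripper":20,"dp":[0,0,20],"rot":[0,0,0]},{"gripper":20,"dp":[0,0,35],"rot":[0,0,0]},{"gripper":20,"dp":[0,0,25],"rot":[0,0,0]},{"gripper":20,"dp":[0,0,0],"rot":[0,0,0]},{"gripper":20,"dp":[0,0,0],"rot":[0,0,0]}]'; python3 - <<'E'
from h import *
go([.4419,.183,.041],-1.37)
E
```

```text
clock: 46.02
tcp_pos: [0.4417, 0.1837, 0.1447]
tool_rot: [-2.196, 2.246, 0.0]
contact_force: [-0.2, 0.3, -0.1]
opening: 0.0247
gripper_force: 39.5
clock: 46.65
tcp_pos: [0.4422, 0.1827, 0.0654]
tool_rot: [-2.193, 2.248, -0.0]
contact_force: [0.1, -0.3, -0.4]
opening: 0.0246
gripper_force: 39.5
t 46.65 tcp [0.4422 0.1827 0.0654] tz [ 0.001  0.    -1.   ] ty [-1.     0.025 -0.001] yaw_y 178.59 F [ 0.1 -0.3 -0.4] op 0.0246 g 39.522972106933594 q [ 0.8   0.22 -0.63  0.   -0.72 -0.83]
dp total [-0.3  0.3 24.4] norm 24.4
rotz (tool) rad -0.001
```

```bash
python3 -m jog '[{"gripper":20,"dp":[0,0,10],"rot":[0,0,0]},{"gripper":20,"dp":[0,0,8],"rot":[0,0,0]},{"gripper":20,"dp":[0,0,4],"rot":[0,0,0]},{"gripper":20,"dp":[0,0,2],"rot":[0,0,0]},{"gripper":20,"dp":[0,0,1],"rot":[0,0,0]},{"gripper":20,"dp":[0,0,0],"rot":[0,0,0]},{"gripper":20,"dp":[0,0,0],"rot":[0,0,0]}]'; python3 -m jog '[{"gripper":44,"dp":[0,0,0],"rot":[0,0,0]},{"gripper":44,"dp":[0,0,0],"rot":[0,0,0]},{"gripper":44,"dp":[0,0,0],"rot":[0,0,0]},{"gripper":44,"dp":[0,0,-20],"rot":[0,0,0]},{"gripper":44,"dp":[0,0,-50],"rot":[0,0,0]},{"gripper":44,"dp":[0,0,-60],"rot":[0,0,0]},{"gripper":60,"dp":[0,0,-30],"rot":[0,0,-0.18]},{"gripper":60,"dp":[0,0,0],"rot":[0,0,-0.18]},{"gripper":60,"dp":[0,0,0],"rot":[0,0,-0.18]},{"gripper":60,"dp":[0,0,0],"rot":[0,0,-0.18]},{"gripper":60,"dp":[0,0,0],"rot":[0,0,-0.18]}]';python3 -m jog '[{"gripper":60,"dp":[0,0,0],"rot":[0,0,-0.18]},{"gripper":60,"dp":[0,0,0],"rot":[0,0,-0.18]},{"gripper":60,"dp":[0,0,0],"rot":[0,0,-0.18]},{"gripper":60,"dp":[0,0,0],"rot":[0,0,-0.131]},{"gripper":60,"dp":[0,0,0],"rot":[0,0,0]}]'; python3 - <<'E'
from h import *
C=cam('top');W=zed(C);save(C,'top2',(60,80,300,280),3)
for b in blobs((W[...,2]>.055)&(W[...,2]<.068)&(W[...,0]<.71)&(W[...,0]>.4)&(W[...,1]<.29)&(W[...,1]>.08),30): print('pin',b.mean(0).round(),len(b),rect(plane(C,b,.058)))
bar(C,.014); red(C,.024)
go([.5591,.397,.2],-91.37)
E
```

```text
clock: 47.52
tcp_pos: [0.4425, 0.1832, 0.041]
tool_rot: [-2.195, 2.246, -0.002]
contact_force: [-2.8, -3.4, 19.4]
opening: 0.0247
gripper_force: 41.7
clock: 48.9
tcp_pos: [0.4415, 0.183, 0.1991]
tool_rot: [2.957, -1.061, -0.0]
contact_force: [0.2, 0.2, 0.1]
opening: 0.0602
gripper_force: 0.0
clock: 49.52
tcp_pos: [0.4415, 0.183, 0.1991]
tool_rot: [3.141, -0.039, -0.0]
contact_force: [0.3, -0.4, 0.5]
opening: 0.0595
gripper_force: 0.0
pin [172. 158.] 293 (array([667.2, 180.6]), array([161.4,  25.7]), 87.84)
pin [171. 174.] 278 (array([607.4, 183.1]), array([160.1,  21.6]), 87.99)
pin [172. 189.] 275 (array([552.3, 183.7]), array([161.8,  24.7]), 88.21)
pin [179. 205.] 194 (array([494.9, 161.6]), array([117.9,  27.3]), -88.53)
pin [172. 221.] 262 (array([442.5, 183.8]), array([155.1,  23.5]), 89.86)
blue [119. 154.] (array([696.5, 391.9]), array([96.8, 35.9]), -1.06) z 0.0144
blue [114. 233.] (array([414.6, 398. ]), array([86.1, 37.8]), -2.87) z 0.0134
red [272. 120.] (array([ 810.6, -174.4]), array([27.6, 25.7]), -2.07) z 0.15
red [245. 222.] (array([438. , -69.1]), array([46.8, 18.1]), 3.85) z 0.0231
red [258. 238.] (array([ 379.7, -111.9]), array([34.4, 34.3]), 88.19) z 0.0497
t 49.58 tcp [0.4416 0.183  0.1992] tz [-0. -0. -1.] ty [-0.027 -1.     0.   ] yaw_y -91.52 F [-0.7  0.2  0.6] op 0.0598 g 0.0 q [ 0.81  0.06 -0.46 -0.   -1.06  0.74]
dp total [ 111.8 -217.    -0.9] norm 244.1
rotz (tool) rad -0.003
```

View pics/top2.png

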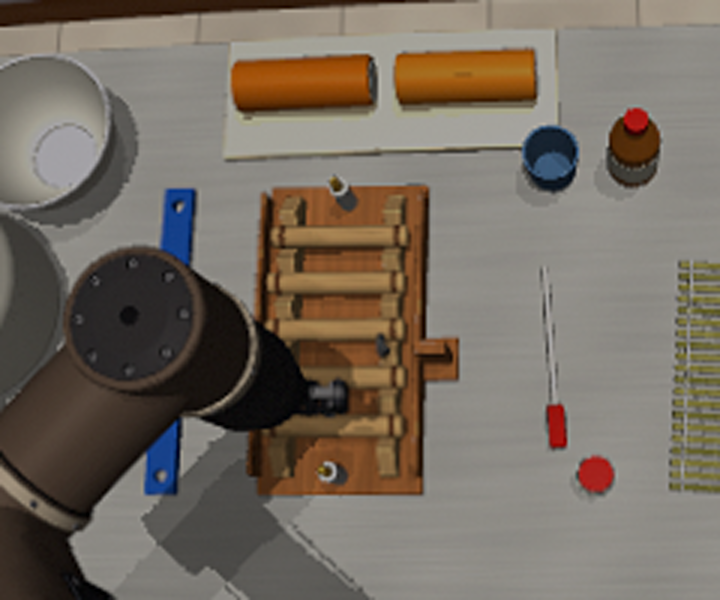

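All five pins are in the rack, at about (340,235), (335,282), (335,328), (340,377) and (340,425). The bar on the table has holes at (179,205) and (160,477), and the rod is unmoved. Next is the bar.

```bash
python3 -m jog '[{"gripper":60,"dp":[12,-20,0],"rot":[0,0,0]},{"gripper":60,"dp":[25,-49,10],"rot":[0,0,0]},{"gripper":60,"dp":[25,-49,20],"rot":[0,0,0]},{"gripper":60,"dp":[25,-49,20],"rot":[0,0,0]},{"gripper":60,"dp":[18,-35,20],"rot":[0,0,0]},{"gripper":60,"dp":[7,-15,20],"rot":[0,0,0]},{"gripper":60,"dp":[0,0,0],"rot":[0,0,0]},{"gripper":60,"dp":[0,0,0],"rot":[0,0,0]}]'; python3 - <<'E'
from h import *
C=cam('wrist'); bar(C,.014)
C=cam('top'); bar(C,.014)
go([.5591,.397,.004],-91.37)
E
```

```text
clock: 50.58
tcp_pos: [0.5589, 0.3973, 0.1094]
tool_rot: [3.141, -0.039, 0.0]
contact_force: [0.4, -0.1, 1.2]
opening: 0.06
gripper_force: 0.0
blue [262. 158.] (array([555. , 396.7]), array([270.7,  35. ]), -1.33) z 0.0128
blue [116. 195.] (array([558.3, 394.5]), array([372.9,  38.6]), -1.52) z 0.014
t 50.67 tcp [0.5591 0.3972 0.1105] tz [ 0.001  0.001 -1.   ] ty [-0.024 -1.    -0.001] yaw_y -91.4 F [-0.   0.5  0.2] op 0.06 g 0.0 q [ 0.9   0.46 -0.11  0.   -0.99  0.64]
dp total [-1.000e-01  3.000e-01  1.065e+02] norm 106.5
rotz (tool) rad -0.001
```

```bash
python3 -m jog '[{"gripper":60,"dp":[0,0,40],"rot":[0,0,0]},{"gripper":60,"dp":[0,0,40],"rot":[0,0,0]},{"gripper":60,"dp":[0,0,18],"rot":[0,0,0]},{"gripper":60,"dp":[0,0,8],"rot":[0,0,0]},{"gripper":60,"dp":[0,0,1.5],"rot":[0,0,0]},{"gripper":60,"dp":[0,0,0],"rot":[0,0,0]},{"gripper":30,"dp":[0,0,0],"rot":[0,0,0]},{"gripper":30,"dp":[0,0,0],"rot":[0,0,0]},{"gripper":30,"dp":[0,0,0],"rot":[0,0,0]},{"gripper":30,"dp":[0,0,0],"rot":[0,0,0]},{"gripper":30,"dp":[0,0,0],"rot":[0,0,0]}]' 70; python3 -c "from h import *;st()"; python3 -m jog '[{"gripper":30,"dp":[0,0,-10],"rot":[0,0,0]},{"gripper":30,"dp":[0,0,-25],"rot":[0,0,0]},{"gripper":30,"dp":[0,0,-45],"rot":[0,0,0]},{"gripper":30,"dp":[0,0,-45],"rot":[0,0,0]},{"gripper":30,"dp":[0,0,-25],"rot":[0,0,0]},{"gripper":30,"dp":[0,0,-10],"rot":[0,0,0]},{"gripper":30,"dp":[0,0,0],"rot":[0,0,0]}]'; python3 - <<'E'
from h import *
go([.5543,.1819,.15],-91.37)
C=cam('top'); bar(C,.17)
E
```

```text
clock: 52.05
tcp_pos: [0.5592, 0.3977, 0.0031]
tool_rot: [-3.14, 0.037, -0.002]
contact_force: [-2.0, -0.1, 6.4]
opening: 0.0341
gripper_force: 70.6
t 52.05 tcp [0.5592 0.3977 0.0031] tz [ 0.001  0.001 -1.   ] ty [-0.023 -1.    -0.001] yaw_y -91.34 F [-2.  -0.1  6.4] op 0.0341 g 70.64148545265198 q [ 0.9   0.58 -0.2   0.   -0.79  0.65]
clock: 52.92
tcp_pos: [0.5586, 0.3972, 0.1618]
tool_rot: [-3.141, 0.038, 0.0]
contact_force: [0.5, -0.3, -3.1]
opening: 0.0338
gripper_force: 70.1
t 52.92 tcp [0.5586 0.3972 0.1618] tz [-0.  0. -1.] ty [-0.024 -1.    -0.   ] yaw_y -91.37 F [ 0.5 -0.3 -3.1] op 0.0338 g 70.11991024017334 q [ 0.9   0.42 -0.06 -0.   -1.09  0.65]
dp total [  0.9 215.4  11.8] norm 215.7
rotz (tool) rad -0.0
blue [101. 150.] (array([667.7, 393.9]), array([154.8,  41.1]), -2.57) z 0.1728
blue [ 96. 212.] (array([462.6, 398.7]), array([183.5,  40.2]), -0.57) z 0.1727
```

```bash
python3 -m jog '[{"gripper":30,"dp":[0,20,0],"rot":[0,0,0]},{"gripper":30,"dp":[0,50,0],"rot":[0,0,0]},{"gripper":30,"dp":[0,55,0],"rot":[0,0,0]},{"gripper":30,"dp":[0,50,0],"rot":[0,0,0]},{"gripper":30,"dp":[0,30,10],"rot":[0,0,0]},{"gripper":30,"dp":[0.5,10,20],"rot":[0,0,0]},{"gripper":30,"dp":[0,0,15],"rot":[0,0,0]},{"gripper":30,"dp":[0,0,8],"rot":[0,0,0]},{"gripper":30,"dp":[0,0,0],"rot":[0,0,0]},{"gripper":30,"dp":[0,0,0],"rot":[0,0,0]},{"gripper":30,"dp":[0,0,0],"rot":[0,0,0]}]'; python3 - <<'E'
from h import *
go([.5543,.1819,.073],-91.37)
C=cam('top'); bar(C,.119); 
u,v=proj(C,[[.722,.178,.119]])[0].astype(int); a=C['im'][v-20:v+20,u-25:u+25]
u,v=proj(C,[[.388,.186,.119]])[0].astype(int); b=C['im'][v-20:v+20,u-25:u+25]
S=cam('scene'); 
u,v=proj(S,[[.72,.178,.11]])[0].astype(int); c=S['im'][v-20:v+20,u-25:u+25]
u,v=proj(S,[[.388,.186,.11]])[0].astype(int); d=S['im'][v-20:v+20,u-25:u+25]
cv2.imwrite('pics/holes.png',cv2.resize(np.vstack([np.hstack([a,b]),np.hstack([c,d])])[...,::-1],None,fx=7,fy=7,interpolation=cv2.INTER_CUBIC))
E
```

```text
clock: 54.35
tcp_pos: [0.5544, 0.1828, 0.1093]
tool_rot: [-3.141, 0.037, -0.001]
contact_force: [-0.4, 0.1, -2.0]
opening: 0.0337
gripper_force: 70.1
t 54.35 tcp [0.5544 0.1828 0.1093] tz [ 0.001  0.001 -1.   ] ty [-0.023 -1.    -0.001] yaw_y -91.33 F [-0.4  0.1 -2. ] op 0.0337 g 70.14930725097656 q [ 0.65  0.32 -0.35  0.   -0.9   0.89]
dp total [-0.1  0.9 36.3] norm 36.4
rotz (tool) rad 0.001
blue [169. 151.] (array([664.2, 179.5]), array([151.3,  35.6]), -1.53) z 0.1206
blue [166. 214.] (array([459.5, 184.4]), array([184.1,  36.8]), -1.12) z 0.1202
```

View pics/holes.png

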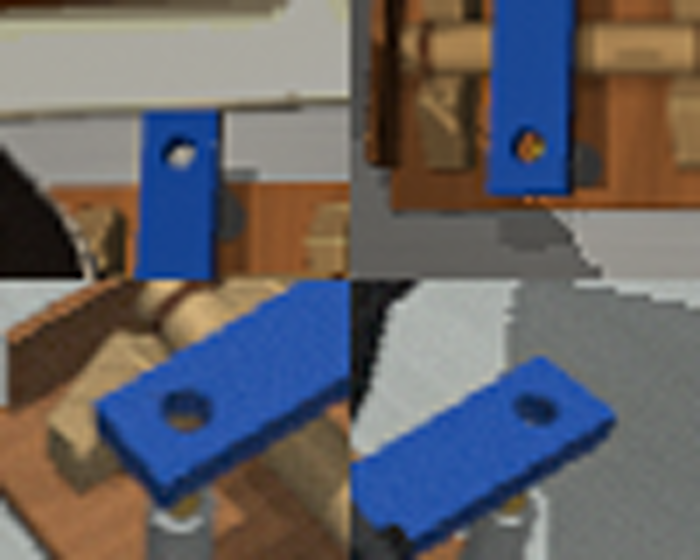

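The holes sit over the dowels: gold shows in the holes at (530,147) and (187,415), and the dowels stand directly below. Next I lower the bar gently.

```bash
python3 -m jog '[{"gripper":30,"dp":[0,1,5],"rot":[0,0,0]},{"gripper":30,"dp":[0,0,5],"rot":[0,0,0]},{"gripper":30,"dp":[0,0,5],"rot":[0,0,0]},{"gripper":30,"dp":[0,0,3],"rot":[0,0,0]},{"gripper":30,"dp":[0,0,0],"rot":[0,0,0]}]'; python3 -m jog '[{"gripper":30,"dp":[0,0,4],"rot":[0,0,0]},{"gripper":30,"dp":[0,0,4],"rot":[0,0,0]},{"gripper":30,"dp":[0,0,2],"rot":[0,0,0]},{"gripper":30,"dp":[0,0,0],"rot":[0,0,0]}]'
```

```text
clock: 55.08
tcp_pos: [0.5541, 0.1813, 0.0905]
tool_rot: [3.141, -0.037, -0.0]
contact_force: [-0.3, 1.3, -1.4]
opening: 0.0339
gripper_force: 70.2
clock: 55.58
tcp_pos: [0.5541, 0.1813, 0.0806]
tool_rot: [3.141, -0.037, -0.0]
contact_force: [-0.6, 1.3, -2.9]
opening: 0.0336
gripper_force: 70.2
```

Still free, so the dowels are in the holes. I finish the descent and release.

```bash
python3 -m jog '[{"gripper":30,"dp":[0,0,4],"rot":[0,0,0]},{"gripper":30,"dp":[0,0,2],"rot":[0,0,0]},{"gripper":30,"dp":[0,0,1.5],"rot":[0,0,0]},{"gripper":30,"dp":[0,0,0],"rot":[0,0,0]},{"gripper":30,"dp":[0,0,0],"rot":[0,0,0]}]'; python3 -m jog '[{"gripper":56,"dp":[0,0,0],"rot":[0,0,0]},{"gripper":56,"dp":[0,0,0],"rot":[0,0,0]},{"gripper":56,"dp":[0,0,0],"rot":[0,0,0]},{"gripper":56,"dp":[0,0,-20],"rot":[0,0,0]},{"gripper":56,"dp":[0,0,-40],"rot":[0,0,0]},{"gripper":56,"dp":[0,0,-50],"rot":[0,0,0]},{"gripper":56,"dp":[0,0,-20],"rot":[0,0,0]},{"gripper":56,"dp":[0,0,0],"rot":[0,0,0]}]'; python3 - <<'E'
from h import *
st()
C=cam('top'); bar(C,.084); red(C,.024)
H=hsv(C); a=(H[...,1]<40)&(H[...,2]>150)
print(proj(C,[[.438,-.069,.012],[.63,-.057,.012]]))
save(C,'rod',(215,150,275,245),6)
W=cam('wrist'); bar(W,.084)
E
```

```text
clock: 56.2
tcp_pos: [0.5542, 0.1813, 0.0733]
tool_rot: [-3.141, 0.037, -0.0]
contact_force: [-0.1, -0.1, -2.4]
opening: 0.0337
gripper_force: 70.2
clock: 57.2
tcp_pos: [0.555, 0.1818, 0.2055]
tool_rot: [-3.139, 0.037, -0.005]
contact_force: [0.6, 0.2, -0.5]
opening: 0.0559
gripper_force: 0.0
t 57.2 tcp [0.555  0.1818 0.2055] tz [ 0.003  0.002 -1.   ] ty [-0.024 -1.    -0.002] yaw_y -91.36 F [ 0.6  0.2 -0.5] op 0.0559 g 0.0 q [ 0.65  0.23 -0.24  0.   -1.11  0.9 ]
blue [172. 152.] (array([681.6, 177.3]), array([112.6,  36.3]), -1.34) z 0.0842
blue [169. 210.] (array([476.6, 182.1]), array([220.1,  35.9]), -1.42) z 0.0841
red [272. 120.] (array([ 810.6, -174.4]), array([27.6, 25.7]), -2.07) z 0.15
red [245. 222.] (array([438.1, -70.4]), array([45.4, 17.3]), -1.32) z 0.0242
red [258. 238.] (array([ 379.7, -111.9]), array([34.4, 34.3]), 88.19) z 0.0494
[[245.25059549 221.94014543]
 [240.66073962 168.82344474]]
blue [262. 158.] (array([543.5, 181.1]), array([297.3,  35.1]), -1.31) z 0.0828
```

View pics/rod.png

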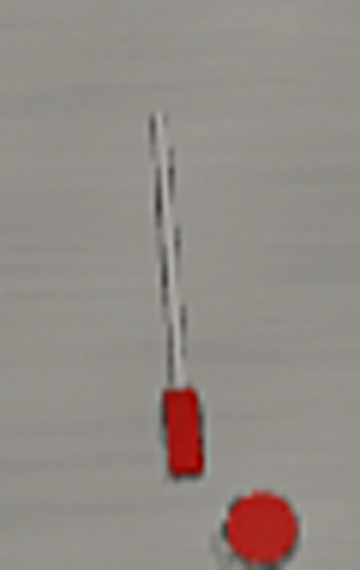

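The bar lies flat: its top is 84 mm high at both ends. The rod is unmoved, with its handle at about (183,432) and tip at (158,113) in the crop. Next I go to the rod.

```bash
python3 -m jog '[{"gripper":40,"dp":[-16.5,42,0],"rot":[0,0,0]},{"gripper":40,"dp":[-16.5,42,0],"rot":[0,0,0]},{"gripper":40,"dp":[-16.5,42,0],"rot":[0,0,0]},{"gripper":40,"dp":[-16.5,42,0],"rot":[0,0,0]},{"gripper":40,"dp":[-16.5,42,0],"rot":[0,0,0]},{"gripper":40,"dp":[-16.5,42,0],"rot":[0,0,0]},{"gripper":40,"dp":[0,0,0],"rot":[0,0,0.18]},{"gripper":40,"dp":[0,0,0],"rot":[0,0,0.18]},{"gripper":40,"dp":[0,0,0],"rot":[0,0,0.18]},{"gripper":40,"dp":[0,0,0],"rot":[0,0,0.18]},{"gripper":40,"dp":[0,0,0],"rot":[0,0,0.18]}]';python3 -m jog '[{"gripper":40,"dp":[0,0,0],"rot":[0,0,0.18]},{"gripper":40,"dp":[0,0,0],"rot":[0,0,0.18]},{"gripper":40,"dp":[0,0,0],"rot":[0,0,0.18]},{"gripper":40,"dp":[0,0,0],"rot":[0,0,0.18]},{"gripper":40,"dp":[0,0,0],"rot":[0,0,0.18]},{"gripper":40,"dp":[0,0,0],"rot":[0,0,0.18]},{"gripper":40,"dp":[0,0,0],"rot":[0,0,0.18]},{"gripper":40,"dp":[0,0,0],"rot":[0,0,0.18]},{"gripper":40,"dp":[0,0,0],"rot":[0,0,0.18]},{"gripper":40,"dp":[0,0,0],"rot":[0,0,0.18]},{"gripper":40,"dp":[0,0,0],"rot":[0,0,0.18]},{"gripper":40,"dp":[0,0,20],"rot":[0,0,0.174]}]'; python3 - <<'E'
from h import *
go([.450,-.0683,.1],93.65)
C=cam('wrist'); red(C,.024); save(C,'w6')
E
```

```text
clock: 58.68
tcp_pos: [0.4484, -0.0684, 0.202]
tool_rot: [2.807, -1.408, -0.003]
contact_force: [0.5, 0.3, 0.0]
opening: 0.0398
gripper_force: 0.0
clock: 60.18
tcp_pos: [0.4495, -0.0682, 0.183]
tool_rot: [-0.091, 3.14, 0.0]
contact_force: [1.4, 0.2, -0.7]
opening: 0.0402
gripper_force: 0.0
t 60.17 tcp [ 0.4495 -0.0682  0.183 ] tz [ 0.001  0.    -1.   ] ty [-0.058  0.998 -0.   ] yaw_y 93.33 F [ 1.4  0.2 -0.7] op 0.0402 g 0.0 q [ 0.28  0.03 -0.52  0.   -1.02 -1.8 ]
dp total [-0.5 -0.1 83. ] norm 83.0
rotz (tool) rad -0.006
red [214.  90.] (array([ 378.8, -116.2]), array([41.9, 41.2]), 46.94) z 0.0487
red [262. 154.] (array([436.6, -69.9]), array([49.3, 18.4]), 3.29) z 0.0225
```

View pics/w6.png

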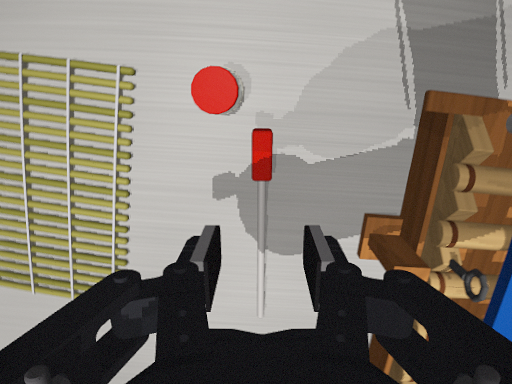

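The handle is at (262,154) in line between the fingers, and the jar cap at (214,90) is clear of them. I descend and grip.

```bash
python3 -m jog '[{"gripper":40,"dp":[0,0.5,40],"rot":[0,0,0]},{"gripper":40,"dp":[0,0,50],"rot":[0,0,0]},{"gripper":40,"dp":[0,0,50],"rot":[0,0,0]},{"gripper":40,"dp":[0,0,25],"rot":[0,0,0]},{"gripper":40,"dp":[0,0,10],"rot":[0,0,0]},{"gripper":40,"dp":[0,0,3],"rot":[0,0,0]},{"gripper":40,"dp":[0,0,0],"rot":[0,0,0]},{"gripper":15,"dp":[0,0,0],"rot":[0,0,0]},{"gripper":15,"dp":[0,0,0],"rot":[0,0,0]},{"gripper":15,"dp":[0,0,0],"rot":[0,0,0]},{"gripper":15,"dp":[0,0,0],"rot":[0,0,0]},{"gripper":15,"dp":[0,0,0],"rot":[0,0,0]}]' 80; python3 -c "from h import *;st()"; python3 -m jog '[{"gripper":15,"dp":[0,0,-10],"rot":[0,0,0]},{"gripper":15,"dp":[0,0,-30],"rot":[0,0,0]},{"gripper":15,"dp":[0,0,-50],"rot":[0,0,0]},{"gripper":15,"dp":[0,0,-50],"rot":[0,0,0]},{"gripper":15,"dp":[0,0,-20],"rot":[0,0,0]},{"gripper":15,"dp":[0,0,0],"rot":[0,0,0]},{"gripper":15,"dp":[0,0,0],"rot":[0,0,0]}]'; python3 -c "from h import *;st()"
```

```text
clock: 61.72
tcp_pos: [0.4499, -0.0676, 0.0065]
tool_rot: [-0.101, 3.138, 0.001]
contact_force: [-2.3, 0.6, 8.8]
opening: 0.0182
gripper_force: 78.4
t 61.73 tcp [ 0.4499 -0.0676  0.0065] tz [ 0.002  0.    -1.   ] ty [-0.064  0.998  0.   ] yaw_y 93.69 F [-2.3  0.6  8.8] op 0.0182 g 78.40768218040466 q [ 0.29  0.29 -0.74  0.   -0.54 -1.79]
clock: 62.6
tcp_pos: [0.4482, -0.0678, 0.1646]
tool_rot: [0.1, -3.139, -0.0]
contact_force: [0.5, 0.2, -2.2]
opening: 0.0182
gripper_force: 78.6
t 62.6 tcp [ 0.4482 -0.0678  0.1646] tz [-0.001  0.    -1.   ] ty [-0.063  0.998  0.   ] yaw_y 93.64 F [ 0.5  0.2 -2.2] op 0.0182 g 78.56621503829956 q [ 0.29  0.05 -0.55 -0.   -0.97 -1.79]
```

```bash
python3 -m jog '[{"gripper":15,"dp":[0,0,0],"rot":[0,0,-0.08]},{"gripper":15,"dp":[0,0,0],"rot":[0,0,-0.17]},{"gripper":15,"dp":[0,0,0],"rot":[0,0,-0.17]},{"gripper":15,"dp":[0,0,0],"rot":[0,0,-0.17]},{"gripper":15,"dp":[0,0,0],"rot":[0,0,-0.17]},{"gripper":15,"dp":[0,0,0],"rot":[0,0,-0.17]},{"gripper":15,"dp":[0,0,0],"rot":[0,0,-0.17]},{"gripper":15,"dp":[0,0,0],"rot":[0,0,-0.17]},{"gripper":15,"dp":[0,0,0],"rot":[0,0,-0.13]},{"gripper":15,"dp":[0,0,0],"rot":[0,0,-0.083]},{"gripper":15,"dp":[20,-70,0],"rot":[0,0,0]},{"gripper":15,"dp":[0,0,0],"rot":[0,0,0]}]'; python3 -m jog '[{"gripper":15,"dp":[9,-35,0],"rot":[0,0,0]},{"gripper":15,"dp":[8,-35,0],"rot":[0,0,0]},{"gripper":15,"dp":[0,0,0],"rot":[0,0,0]},{"gripper":15,"dp":[0,0,0],"rot":[0,0,0]}]'; python3 - <<'E'
from h import *
go([.5197,-.0865,.0895],178.63)
E
```

```text
clock: 63.1
tcp_pos: [0.436, -0.1387, 0.1642]
tool_rot: [0.099, -3.138, -0.0]
contact_force: [0.0, 0.1, -2.0]
opening: 0.0179
gripper_force: 78.9
t 63.1 tcp [ 0.436  -0.1387  0.1642] tz [-0.002 -0.    -1.   ] ty [-0.063  0.998  0.   ] yaw_y 93.6 F [ 0.   0.1 -2. ] op 0.0179 g 78.91337156295776 q [ 0.12  0.06 -0.54 -0.   -0.97 -1.63]
dp total [-86.9  46.9  74.6] norm 123.8
rotz (tool) rad -1.484out of range: row 11 has -70, outside -62.5 to 62.5
```

The first call was refused because of a −70 shift, so only the small shift ran. It did no harm. I rotate now and then move over.

```bash
python3 -m jog '[{"gripper":15,"dp":[0,0,0],"rot":[0,0,-0.08]},{"gripper":15,"dp":[0,0,0],"rot":[0,0,-0.17]},{"gripper":15,"dp":[0,0,0],"rot":[0,0,-0.17]},{"gripper":15,"dp":[0,0,0],"rot":[0,0,-0.17]},{"gripper":15,"dp":[0,0,0],"rot":[0,0,-0.17]},{"gripper":15,"dp":[0,0,0],"rot":[0,0,-0.17]},{"gripper":15,"dp":[0,0,0],"rot":[0,0,-0.17]},{"gripper":15,"dp":[0,0,0],"rot":[0,0,-0.17]},{"gripper":15,"dp":[0,0,0],"rot":[0,0,-0.13]},{"gripper":15,"dp":[0,0,0],"rot":[0,0,-0.083]}]'; python3 -m jog '[{"gripper":15,"dp":[-10,-20,0],"rot":[0,0,0]},{"gripper":15,"dp":[-16,-30,0],"rot":[0,0,0]},{"gripper":15,"dp":[-10,-25,0],"rot":[0,0,0]},{"gripper":15,"dp":[0,-7,20],"rot":[0,0,0]},{"gripper":15,"dp":[0,0,30],"rot":[0,0,0]},{"gripper":15,"dp":[0,0,15],"rot":[0,0,0]},{"gripper":15,"dp":[0,0,5],"rot":[0,0,0]},{"gripper":15,"dp":[0,0,0],"rot":[0,0,0]},{"gripper":15,"dp":[0,0,0],"rot":[0,0,0]},{"gripper":15,"dp":[0,0,0],"rot":[0,0,0]}]'; python3 - <<'E'
from h import *
go([.5197,-.0865,.0895],178.63)
S=cam('scene'); T=cam('top')
p=[[.521,.095,.095],[.5246,.1204,.095]]
print(proj(S,p),proj(T,p))
u,v=proj(S,p)[0].astype(int); a=S['im'][v-40:v+40,u-50:u+50]
u,v=proj(T,p)[0].astype(int); b=T['im'][v-40:v+40,u-50:u+50]
cv2.imwrite('pics/eye.png',cv2.resize(np.hstack([a,b])[...,::-1],None,fx=4,fy=4,interpolation=cv2.INTER_CUBIC))
# rod axis in the top view: bright thin rod
E
```

```text
clock: 64.35
tcp_pos: [0.4366, -0.1379, 0.1648]
tool_rot: [2.199, -2.242, -0.001]
contact_force: [-0.5, -0.2, -2.3]
opening: 0.0181
gripper_force: 78.9
clock: 65.6
tcp_pos: [0.52, -0.1047, 0.0961]
tool_rot: [-2.194, 2.247, -0.001]
contact_force: [0.4, -0.4, -2.6]
opening: 0.0181
gripper_force: 78.9
t 65.6 tcp [ 0.52   -0.1047  0.0961] tz [ 0.002  0.    -1.   ] ty [-1.     0.024 -0.002] yaw_y 178.62 F [ 0.4 -0.4 -2.6] op 0.0181 g 78.93780827522278 q [ 0.17  0.25 -0.48  0.   -0.83 -0.2 ]
dp total [-18.2   0.7   6.6] norm 19.3
rotz (tool) rad -0.0
[[313.55367066 227.96530259]
 [319.4204672  234.74866871]] [[194.46331918 195.58854777]
 [186.91452041 194.76159764]]
```

View pics/eye.png

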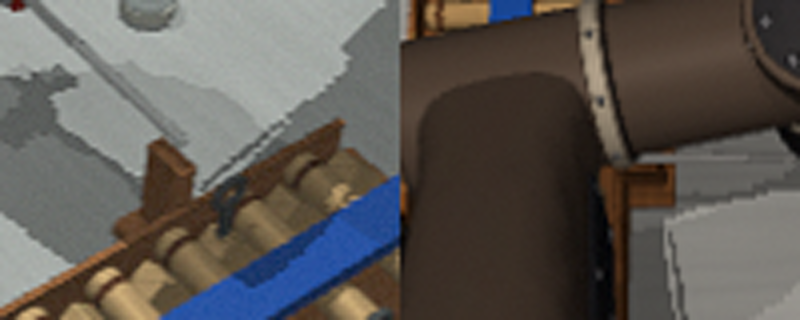

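The rod points at the eye. In the left half its tip is at (185,137), just short of the rest at (170,165), and the near eye is at (232,190). I lower to eye height, then check the rod line and eye by depth in the scene view.

```bash
python3 -m jog '[{"gripper":15,"dp":[0,0.5,4],"rot":[0,0,0]},{"gripper":15,"dp":[0,0,2.5],"rot":[0,0,0]},{"gripper":15,"dp":[0,0,0],"rot":[0,0,0]},{"gripper":15,"dp":[0,0,0],"rot":[0,0,0]}]'; cat >> h.py <<'E'
def rodline(S):
    s,R=st(); W=zed(S); t=np.array(s['tcp_pos']); a=-R[:,0]; w=R[:,1]
    q=W-t; al=q@a; la=q@w; h=q@R[:,2]*-1
    m=(al>.03)&(al<.2)&(abs(la)<.008)&(abs(h-.0055)<.008)&(S['d']>0)
    P=np.c_[al[m],la[m],h[m]]; P=P[np.argsort(P[:,0])]
    print('rod n',len(P),'along',P[[0,-1],0].round(4))
    for lo in np.arange(.03,.2,.04):
        k=P[(P[:,0]>=lo)&(P[:,0]<lo+.04)]
        if len(k)>3: print('  al %.2f la %.4f h med %.4f max %.4f'%(lo+.02,np.median(k[:,1]),np.median(k[:,2]),np.percentile(k[:,2],90)))
    # eyes, in rack frame (assumed)
    c,sn=np.cos(np.radians(-1.37)),np.sin(np.radians(-1.37)); Rk=np.array([[c,-sn,0],[sn,c,0],[0,0,1]])
    K=(W-[.5541,.1817,0])@Rk
    tip=Rk.T@(t+a*.182+R[:,2]*-.0055-[.5541,.1817,0]); print('pred tip rack',tip.round(4))
    for yy in(-.062,.062):
        m=(abs(K[...,0]+.028)<.022)&(abs(K[...,1]-yy)<.009)&(K[...,2]>.088)&(K[...,2]<.118)&(S['d']>0)&(S['im'].max(2)<110)
        k=K[m]; print('eye',yy,len(k),'x',np.percentile(k[:,0],[2,50,98]).round(4) if len(k) else '', 'y',np.median(k[:,1]).round(4) if len(k) else '','ztop',k[:,2].max().round(4) if len(k) else '')
E
python3 - <<'E'
from h import *
rodline(cam('scene'))
E
```

```text
clock: 66.2
tcp_pos: [0.519, -0.1047, 0.0888]
tool_rot: [2.195, -2.248, -0.0]
contact_force: [-0.1, -0.6, -2.2]
opening: 0.0181
gripper_force: 78.9
t 66.25 tcp [ 0.519  -0.1047  0.0888] tz [-0. -0. -1.] ty [-1.     0.024  0.   ] yaw_y 178.63 F [-0.5 -0.  -2.3] op 0.0183 g 78.93878817558289 q [ 0.17  0.26 -0.49  0.   -0.82 -0.2 ]
rod n 144 along [0.0305 0.1823]
  al 0.05 la 0.0002 h med 0.0084 max 0.0103
  al 0.09 la 0.0009 h med 0.0083 max 0.0100
  al 0.13 la 0.0002 h med 0.0083 max 0.0098
  al 0.17 la -0.0012 h med 0.0079 max 0.0103
pred tip rack [-0.0282 -0.1051  0.0943]
eye -0.062 43 x [-0.0391 -0.0251 -0.0144] y -0.0599 ztop 0.1103
eye 0.062 46 x [-0.039  -0.0253 -0.0144] y 0.0642 ztop 0.1089
```

```bash
python3 -m jog '[{"gripper":15,"dp":[-10,0,-0.7],"rot":[0,0,0]},{"gripper":15,"dp":[-15,0,0],"rot":[0,0,0]},{"gripper":15,"dp":[-15,0,0],"rot":[0,0,0]},{"gripper":15,"dp":[-10,0,0],"rot":[0,0,0]},{"gripper":15,"dp":[-10,0,0],"rot":[0,0,0]},{"gripper":15,"dp":[0,0,0],"rot":[0,0,0]},{"gripper":15,"dp":[0,0,0],"rot":[0,0,0]}]'; python3 - <<'E'
from h import *
rodline(cam('scene'))
E
```

```text
clock: 67.12
tcp_pos: [0.5204, -0.0448, 0.0895]
tool_rot: [2.195, -2.248, -0.0]
contact_force: [-0.3, -0.5, -2.5]
opening: 0.0183
gripper_force: 78.9
t 67.17 tcp [ 0.5204 -0.0449  0.0895] tz [-0. -0. -1.] ty [-1.     0.024  0.   ] yaw_y 178.61 F [ 0.3 -0.7 -2. ] op 0.018 g 78.93647074699402 q [ 0.29  0.25 -0.51  0.   -0.81 -0.31]
rod n 156 along [0.0305 0.1833]
  al 0.05 la 0.0003 h med 0.0080 max 0.0103
  al 0.09 la -0.0005 h med 0.0088 max 0.0108
  al 0.13 la -0.0017 h med 0.0077 max 0.0100
  al 0.17 la -0.0018 h med 0.0074 max 0.0103
pred tip rack [-0.0283 -0.0454  0.0949]
eye -0.062 41 x [-0.0393 -0.0233 -0.0144] y -0.0595 ztop 0.1087
eye 0.062 49 x [-0.039  -0.0249 -0.014 ] y 0.0645 ztop 0.1094
```

The tip is through the near eye with no contact, so I continue.

```bash
python3 -m jog '[{"gripper":15,"dp":[-15,0,0],"rot":[0,0,0]},{"gripper":15,"dp":[-25,0,0],"rot":[0,0,0]},{"gripper":15,"dp":[-25,0,0],"rot":[0,0,0]},{"gripper":15,"dp":[-15,0,0],"rot":[0,0,0]},{"gripper":15,"dp":[-5,0,0],"rot":[0,0,0]},{"gripper":15,"dp":[0,0,0],"rot":[0,0,0]}]'; python3 -m jog '[{"gripper":15,"dp":[-8,0,0],"rot":[0,0,0]},{"gripper":15,"dp":[-12,0,0],"rot":[0,0,0]},{"gripper":15,"dp":[-12,0,0],"rot":[0,0,0]},{"gripper":15,"dp":[-9,0,0],"rot":[0,0,0]},{"gripper":15,"dp":[0,0,0],"rot":[0,0,0]},{"gripper":15,"dp":[0,0,0],"rot":[0,0,0]}]'; python3 - <<'E'
from h import *
rodline(cam('scene'))
E
```

```text
clock: 67.92
tcp_pos: [0.5224, 0.0403, 0.0895]
tool_rot: [2.195, -2.247, -0.0]
contact_force: [-0.0, 0.5, -0.9]
opening: 0.0179
gripper_force: 78.9
clock: 68.68
tcp_pos: [0.5233, 0.0813, 0.0894]
tool_rot: [2.195, -2.247, -0.0]
contact_force: [0.2, 0.1, -1.7]
opening: 0.0184
gripper_force: 78.9
t 68.72 tcp [0.5233 0.0811 0.0895] tz [-0. -0. -1.] ty [-1.     0.024  0.   ] yaw_y 178.63 F [-0.2 -0.2 -1.4] op 0.018 g 78.93716096878052 q [ 0.52  0.26 -0.49 -0.   -0.82 -0.55]
rod n 197 along [0.0301 0.1821]
  al 0.05 la -0.0014 h med 0.0079 max 0.0100
  al 0.09 la -0.0017 h med 0.0080 max 0.0103
  al 0.13 la -0.0018 h med 0.0080 max 0.0103
  al 0.17 la -0.0014 h med 0.0079 max 0.0097
pred tip rack [-0.0283  0.0807  0.0949]
eye -0.062 48 x [-0.0394 -0.0248 -0.0141] y -0.0597 ztop 0.1095
eye 0.062 51 x [-0.0395 -0.0242 -0.014 ] y 0.0644 ztop 0.1102
```

```bash
python3 -m jog '[{"gripper":15,"dp":[0,0,0.7],"rot":[0,0,0]},{"gripper":15,"dp":[0,0,0.3],"rot":[0,0,0]},{"gripper":15,"dp":[0,0,0],"rot":[0,0,0]},{"gripper":36,"dp":[0,0,0],"rot":[0,0,0]},{"gripper":36,"dp":[0,0,0],"rot":[0,0,0]},{"gripper":36,"dp":[0,0,0],"rot":[0,0,0]},{"gripper":36,"dp":[0,0,-15],"rot":[0,0,0]},{"gripper":36,"dp":[0,0,-40],"rot":[0,0,0]},{"gripper":36,"dp":[0,0,-50],"rot":[0,0,0]},{"gripper":36,"dp":[0,0,-50],"rot":[0,0,0]}]'; python3 -m jog '[{"gripper":36,"dp":[60,0,-20],"rot":[0,0,0]},{"gripper":36,"dp":[60,0,0],"rot":[0,0,0]},{"gripper":36,"dp":[60,0,0],"rot":[0,0,0]},{"gripper":36,"dp":[60,0,0],"rot":[0,0,0]},{"gripper":36,"dp":[60,0,0],"rot":[0,0,0]},{"gripper":36,"dp":[0,0,0],"rot":[0,0,0]},{"gripper":36,"dp":[0,0,0],"rot":[0,0,0]}]'; python3 - <<'E'
from h import *
st(); C=cam('top'); bar(C,.084); red(C,.106); W=zed(C)
c,sn=np.cos(np.radians(-1.37)),np.sin(np.radians(-1.37)); Rk=np.array([[c,-sn,0],[sn,c,0],[0,0,1]])
S=cam('scene')
for D in (C,S):
    K=(zed(D)-[.5541,.1817,0])@Rk
    m=(abs(K[...,0]+.028)<.008)&(K[...,2]>.087)&(K[...,2]<.105)&(abs(K[...,1])<.1)&(D['d']>0)
    k=K[m]; print('rod',len(k),np.median(k[:,0]).round(4),'y',k[:,1].min().round(4),k[:,1].max().round(4),'z',np.median(k[:,2]).round(4))
for b in blobs((W[...,2]>.055)&(W[...,2]<.068)&(W[...,0]<.71)&(W[...,0]>.4)&(W[...,1]<.29)&(W[...,1]>.08),20): print('pin',b.mean(0).round(),len(b),rect(plane(C,b,.058)))
a=C['im'][130:260,120:250]; b=S['im'][190:350,230:420]
f=lambda i,s:cv2.resize(i[...,::-1],s,interpolation=cv2.INTER_CUBIC)
cv2.imwrite('pics/end.png',np.hstack([f(a,(390,390)),f(b,(400,390))]))
E
```

```text
clock: 69.97
tcp_pos: [0.5233, 0.0811, 0.2463]
tool_rot: [-2.194, 2.247, -0.001]
contact_force: [0.9, 0.2, 0.5]
opening: 0.0363
gripper_force: 0.0
clock: 70.85
tcp_pos: [0.5161, -0.2182, 0.2639]
tool_rot: [-2.193, 2.249, -0.001]
contact_force: [0.5, -0.1, -0.3]
opening: 0.036
gripper_force: 0.0
t 70.85 tcp [ 0.5161 -0.2182  0.2639] tz [ 0.001  0.    -1.   ] ty [-1.     0.025 -0.001] yaw_y 178.56 F [ 0.5 -0.1 -0.3] op 0.036 g 0.0 q [-0.05  0.15 -0.19 -0.   -1.23  0.03]
blue [170. 170.] (array([636.3, 178.6]), array([203.4,  35.9]), -0.84) z 0.0838
blue [166. 209.] (array([467.3, 193.7]), array([108.5,  14.3]), -3.79) z 0.0831
red [258. 238.] (array([ 373.2, -112.4]), array([32.2, 32.2]), 88.19) z 0.0497
rod 51 -0.0291 y -0.0023 0.0763 z 0.0967
rod 234 -0.0264 y -0.0985 0.081 z 0.0967
pin [158. 158.] 99 (array([665.4, 232.5]), array([57.6, 25.7]), 87.78)
pin [157. 174.] 105 (array([609.2, 234. ]), array([58.4, 21.6]), 87.96)
pin [156. 190.] 102 (array([552.2, 236. ]), array([57.4, 21.2]), 88.15)
pin [156. 205.] 92 (array([496.1, 236.4]), array([53.4, 20.8]), 88.32)
pin [156. 221.] 105 (array([444.2, 235.5]), array([53.1, 20.6]), 88.57)
```

View pics/end.png

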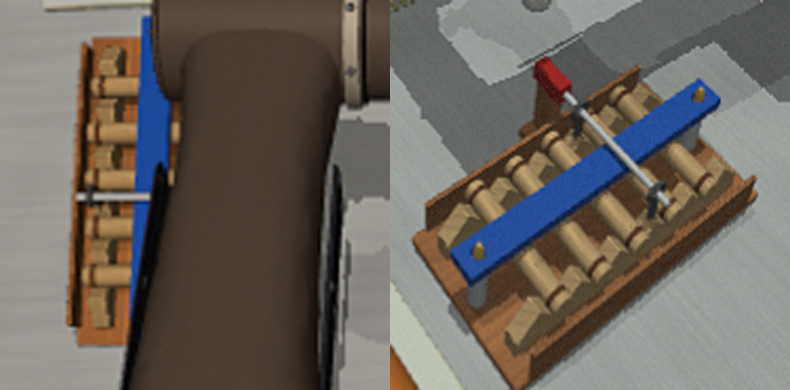

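The picture shows five pins seated and the bar flat over both dowels. The rod runs through both eyes with its tip at about rack y = 81 mm (at (665,200)), and the handle is on its rest at (552,78). I hand in.

```bash
python3 -c "from plant import *; print(hand_in())"
```

```text
the job is handed in; nothing more can be done
None
```

I handed the job in at about 71 s: all five pins lie in their grooves, the keeper bar is flat on both dowels, and the locking rod runs through both eyes with its tip about 1.5 cm past the far one; the hand-in returned no verdict.

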